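Lock the meter carriage with the cam lock

TASK

Slide the meter carriage by its blue tab along its rail into the cam lock until it meets the two brass spring plungers, then take the orange driver, feel its blade into the steel disc's slot, press the sprung disc down to free it (a few millimetres, gently, no more than about 15 newtons) and, keeping it down, turn it clockwise by about a fifth of a turn so that it draws the carriage fully in and locks it. Turn the disc only with the driver and never force it if it jams; then put the driver back upright in its grey stand, and leave the loose fittings beside the fixture alone.

Things in the scene. Friction and masses are not known exactly. Their poses are not given: they have to be found in the camera images.
- fixture: bench fixture, fixed: grey base plate 108 x 415 mm with a steel rail along its y axis; origin at bench height 10 mm from the plate's middle, z up, its +y points along the rail towards the cam lock. The lock's axis is at x 0, y +130 mm. Aluminium lock housing round the disc, 34 mm high; a yellow stop finger on its +x side reaches up to 57 mm high.
- lock_axis (a point): point on the fixture, nominally on the lock's vertical axis, 45 mm above the bench; axes as the fixture's. The steel cam disc (52 mm across; slot 27 x 5.5 mm, 12 mm deep, across its centre) sits up to 1 mm off it in x and y, and its top face rests anywhere from 45 to 55 mm above the bench, not reported. It is sprung upwards: starts to sink at 3 N, 3 N per mm, bottoms at 3 mm (12 N).
- cam (a joint): clockwise turn (rad) of the cam disc. At 0 its slot lies along the fixture's x and its red rim tooth points to +x: slot direction = fixture yaw minus this value. Starts -0.12 to 0.08. At rest a yellow finger blocks the tooth after about 0.2 rad; with the disc pressed 2 to 3 mm (9 to 12 N) it passes under. From 1.15 on the carriage is fully in and locked; hard stop at 1.65. Needs up to 0.25 N m.
- carriage (a joint): travel (m) of the carriage towards the lock; starts between 0 and 0.07. At 0.153 its front meets the brass plungers (0.6 N per mm together), which push it back; with its 1.5 N rail friction it stays where it is left up to about 0.155. There its bolt head is inside the lock's mouth, ready to be caught. 0.159 to 0.161 is fully drawn in.
- carriage_tab (a point): centre of the grip of the upright blue tab at the carriage's tail, 54 mm above the bench; tab 14 mm thick along the fixture's x, 30 mm along y, from 26 to 72 mm high. It rides with the carriage (plate 90 x 130 mm, top 26 mm high; the white meter 80 x 80 mm, top 62 mm high, begins 28 mm ahead of this point). Axes as the fixture's.
- driver_grip (a point): centre of the driver's orange square handle (28 x 28 mm, 56 mm tall, flats along the driver's x and y), z up the driver. Blade tip 84 mm below this point; blade 24 mm wide along x, 3.5 mm thick (22 by 2.5 in its last 3 mm), 16 mm long; shaft 12 mm; black collar 42 mm across, underside 34 mm below this point. A black line on the handle's top shows the blade's direction. About 0.13 kg.
- stand_mouth (a point): centre of the mouth of the driver stand: fixed grey block 70 x 70 mm, 54 mm high, with a 30 mm round hole right through. The driver stands in it upright with its collar resting on the block, so driver_grip is then 34 mm above this point.
- coupling: bystander: black plastic pipe coupling, 44 mm across, 36 mm tall, standing; origin under its centre
- adaptor: bystander: stainless threaded adaptor, 36 mm across, 46 mm tall, standing; origin under its centre
- probe: bystander: chrome temperature probe with a grey 30 x 26 x 26 mm head, lying; rod 69 mm along its x, origin under the head's centre

How it is judged:
By the outcome, as a careful person would: the job done as asked, in the order asked, and still so for the second after the job is handed in, with the robot touching nothing.
It also fails if it takes over 72 s, if anything falls off the work surface, if the arm or the gripper's body presses on something with over 40 N, if the wrist force passes 120 N, or if a joint passes its speed limit or range.

ROBOT

A 6-joint arm with a two-finger parallel gripper is mounted at the origin on the work surface. World frame = base frame: x ahead of the robot, y to its left, z up, the work surface at z = 0. Lengths are in mm, angles in rad, forces in N, time in s.
With the tool pointing down it reaches from about 400 to 925 mm from the base axis. Payload 12.5 kg.
Tool frame: the origin (TCP) lies at the very end of the fingers, on their centre line; the grasp point (between the pads) lies 19 mm behind it; x points along the fingers, y is the direction in which the jaws open and shut, and the axes are right-handed (so a half turn about x gives the same grasp; the last joint's range is limited). The gripper opens to 95 mm and grips with 3 to 60 N. Pads are 20 mm wide; open, the fingers measure 119 mm over their backs; the gripper's body (75 mm by 180 mm) begins 59 mm behind the grasp point.
Start: joints at [-1.394, 0.491, 1.559, -0, 1.092, -0.106], TCP at [174.426, -600.185, 214.661] pointing down, gripper open.
Joint ranges: [-3.1, 3.1], [-0.84, 2.19], [0.05, 2.79], [-1.13, 4.28], [0.06, 2.93], [-2.69, 2.69]. Speed limits (rad/s): [2.22, 2.22, 2.79, 3.14, 3.14, 3.14].

INTERFACE

Orientations are given as [roll, pitch, yaw] about the fixed x, y, z axes, in that order (R = Rz(yaw) Ry(pitch) Rx(roll)).
In Python, from cell import * gives the robot as it stands.
- The arm moves only by the tool step_arm, never from a script. Its argument "steps" is a list of rows, each a list of 4 numbers: the shift along the tool's x, y, z in units of 50 mm (1.0 is 50 mm), then the turn about the tool's x in units of 8 degrees (1.0 is 8 degrees). A call has 1 to 20 rows; each row shifts and turns the commanded pose from where the row before left it, along the tool's axes as they then stand; what a row does not reach is not made up. A row lasts 1/8 s, in which the tool goes at most 62.5 mm and 10.7 degrees, less where a joint would pass 70% of its speed; a pose out of reach is approached as far as the arm can. A call is refused whole if a number of a shift passes 1 or a number of a turn 1, either way. A call with a gripper value outside its range is refused whole. "jaw" is the closure, from 0 (fully open) to 1 (shut), set as the call begins (left out, the last holds). The fingers move at their own pace and stop on an object; the grip force is fixed at half the most. Time passes only in rows, so rows that do not move let the fingers close. It gives the time, the measured TCP pose, the force and the opening at its end, in the units of the state.
- state(): the state, without advancing time (a new reading comes with each control period).
- read_camera(name): name is "scene" or "top" or "wrist"; returns the picture (384x512x3 uint8, red, green, blue); there is no depth.
- camera_info(name): a dict with "mtx" (3x3 intrinsics, pixels), "eye" and "attitude" of the camera in the world; the wrist camera has in their place "hand_eye" (4x4, takes a point from camera to tool coordinates, whose origin is the TCP and whose axes are the tool frame's). Camera axes: x right, y down, z forward; pixel columns grow to the right and rows downward; lengths in mm; the calibration is good to about 2 mm. A picture is of the moment at which its call begins: read the wrist's pose just before it. camera_info takes no time and is no camera call.
- job_done(): hands the job in, once; it reports no verdict.
The state is a dict: "t": time; "joints": joint angles; "qvel": joint speeds; "tau": joint torques, N m; "eef_pos": TCP position; "tcp_rot": TCP orientation; "ft_force": force on the tool from outside, world axes, zero at the start; "moment": the same for the moment, N m; "opening": opening from 0.0 (shut) to 1.0 (fully open).
Only numpy, scipy, OpenCV 4.12 (cv2) and the standard library are available. Lean on these libraries where they do the work, as an engineer would, in place of code of your own. Each camera call takes 0.05 s, during which the arm holds its last target.

## Working session

There is one attempt and no reset: what is moved stays moved. The work goes in short steps, Python scripts to look and compute and a tool call to move; the robot and the scene stay as the last step left them, time stands still between calls to the robot, and variables do not carry over. Pictures are saved under pics/ and viewed, and the job is handed in when it is done.

Besides the shell and the picture viewer there is one more tool, called after "Call:" as name(argument=value, ...) on one line, values as JSON. step_arm: Moves the arm, as the interface text tells. Its arguments: {"type":"object","properties":{"steps":{"type":"array","items":{"type":"array","items":{"type":"number"}}},"jaw":{"type":"number"}},"required":["steps"]}

```bash
ls; mkdir -p pics
python3 - <<'E'
from cell import *
import cv2
s=state(); print(s)
for n in ["scene","top","wrist"]:
    im=read_camera(n); cv2.imwrite(f"pics/{n}0.png",im[:,:,::-1]); print(n,camera_info(n))
E
```

```text
pics
{'t': 0.0, 'joints': array([-1.39357202e+00,  4.91547223e-01,  1.55950563e+00,  9.68455762e-06,
        1.09165713e+00, -1.05589413e-01]), 'qvel': array([ 0.00069669, -0.00068049,  0.00038491, -0.00084114,  0.00033941,
       -0.00053485]), 'tau': array([ 2.17834553e-03, -6.12638283e+01, -2.58178908e+01,  6.93047815e-02,
        4.82777855e-02, -1.26368022e-04]), 'eef_pos': array([ 174.39595335, -599.90472281,  214.05005658]), 'tcp_rot': array([-1.68407264,  1.56967896,  1.74032926]), 'ft_force': array([ 0.32625446, -0.11687972, -0.31130192]), 'moment': array([-0.06948202, -0.01427333,  0.00501155]), 'opening': 1.0034990998723512}
scene {'mtx': array([[435.15608923,   0.        , 261.5545333 ],
       [  0.        , 435.15608923, 193.23961364],
       [  0.        ,   0.        ,   1.        ]]), 'eye': array([1345.96113238,  -53.61644371,  720.47829206]), 'attitude': array([-2.27579749, -0.01607913,  1.44216017])}
top {'mtx': array([[348.17904394,   0.        , 259.37714519],
       [  0.        , 348.17904394, 189.2741373 ],
       [  0.        ,   0.        ,   1.        ]]), 'eye': array([526.99901133,  53.76028026, 855.11890704]), 'attitude': array([-3.05125807, -0.02113088, -1.55305488])}
wrist {'mtx': array([[292.62243138,   0.        , 259.4070662 ],
       [  0.        , 292.62243138, 190.12091899],
       [  0.        ,   0.        ,   1.        ]]), 'hand_eye': array([[-5.10888451e-04, -2.33768202e-01,  9.72292223e-01,
        -1.70440108e+02],
       [ 9.99999869e-01, -1.55684017e-04,  4.88016257e-04,
        -9.12436526e-01],
       [ 3.72876754e-05,  9.72292345e-01,  2.33768251e-01,
        -6.49630902e+01],
       [ 0.00000000e+00,  0.00000000e+00,  0.00000000e+00,
         1.00000000e+00]])}
```

View pics/top0.png

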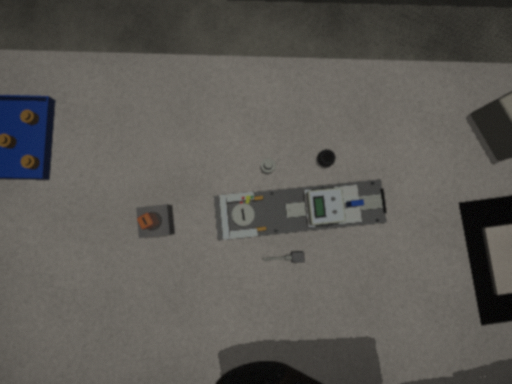

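View pics/scene0.png

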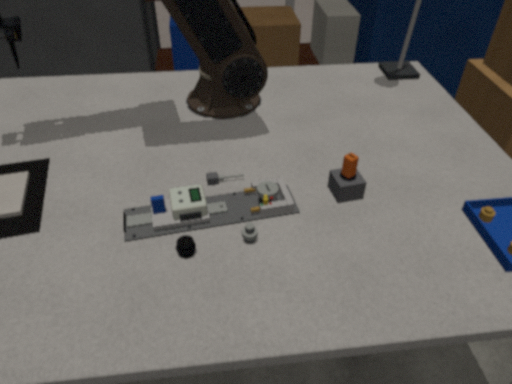

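View pics/wrist0.png

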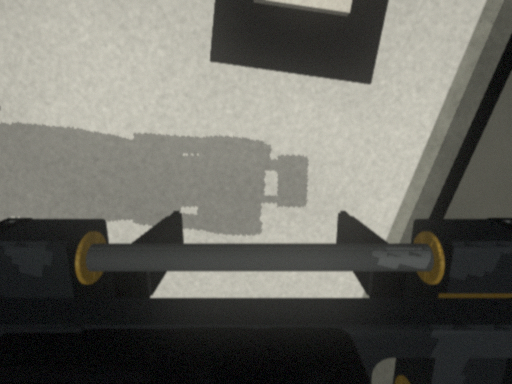

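```bash
cat > h.py <<'E'
import numpy as np, cv2
from scipy.spatial.transform import Rotation as R
from cell import *
def cam(name, s=None):
    ci=camera_info(name); K=np.array(ci["mtx"])
    if name!="wrist":
        return K, R.from_euler('xyz',ci["attitude"]).as_matrix(), np.array(ci["eye"])
    s=s or state(); Rt=R.from_euler('xyz',s["tcp_rot"]).as_matrix(); H=np.array(ci["hand_eye"])
    return K, Rt@H[:3,:3], Rt@H[:3,3]+s["eef_pos"]
def unproj(c,u,v,z):
    K,Rm,e=c; d=Rm@np.linalg.solve(K,[u,v,1.0]); return e+d*(z-e[2])/d[2]
def proj(c,p):
    K,Rm,e=c; q=K@(Rm.T@(np.asarray(p,float)-e)); return q[:2]/q[2]
def snap(name,fn):
    s=state(); im=read_camera(name); cv2.imwrite("pics/"+fn,im[:,:,::-1]); return cam(name,s),im,s
E
python3 - <<'E'
import cv2
im=cv2.imread('pics/top0.png')
cv2.imwrite('pics/top0z.png',cv2.resize(im[140:280,125:400],None,fx=2.9,fy=2.9,interpolation=cv2.INTER_CUBIC))
im=cv2.imread('pics/scene0.png')
cv2.imwrite('pics/scene0z.png',cv2.resize(im[140:265,110:380],None,fx=2.9,fy=2.9,interpolation=cv2.INTER_CUBIC))
E
```

```text
(no output)
```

View pics/top0z.png

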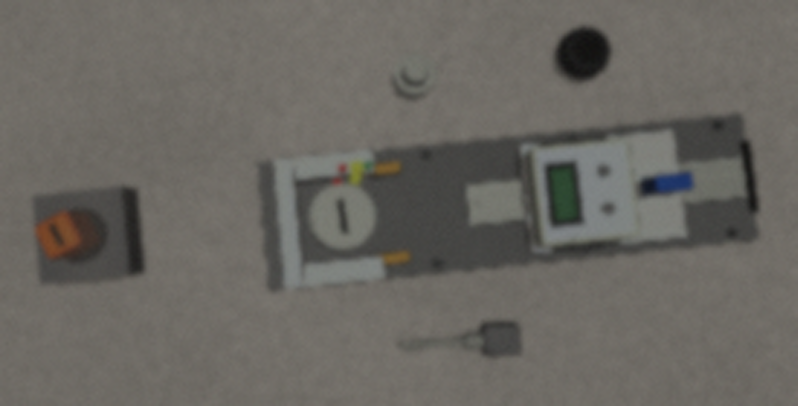

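View pics/scene0z.png

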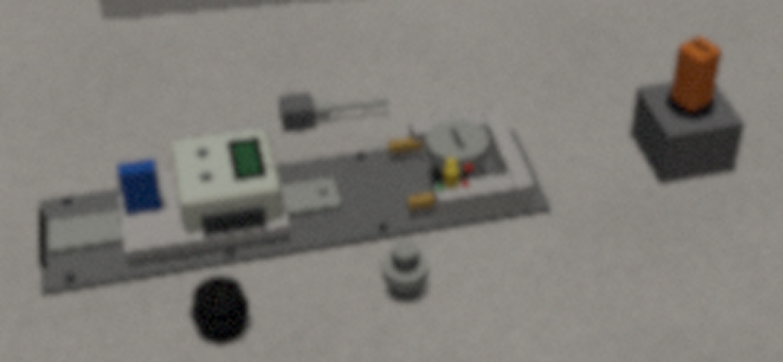

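Run:
```python
from h import *
c=cam("top")
f=lambda x,y,z:unproj(c,x/2.9+125-.3,y/2.9+140-.3,z).round(1)
P=[f(x,y,8) for x,y in[(262,162),(742,115),(757,238),(272,290)]]
print(P)
m=sum(P)/4; a=(P[0]+P[3])/2-(P[1]+P[2])/2
print("mid",m,"len",np.linalg.norm(a),np.linalg.norm(P[0]-P[3]),"yaw of +y",np.arctan2(-a[0],a[1]))
print("disc",f(343,217,50),"tab",f(675,183,72),"driver top",f(58,235,115),"stand",[f(x,y,54) for x,y in[(35,197),(125,188),(131,276),(40,283)]])
c2=cam("scene")
g=lambda x,y,z:unproj(c2,x/2.9+110-.3,y/2.9+140-.3,z).round(1)
print("scene disc",g(460,140,50),"tab top",g(138,165,72),"driver",g(699,47,115))
print("stand",[g(x,y,54) for x,y in[(640,88),(708,83),(740,123),(662,133)]])
s=state();print(R.from_euler('xyz',s["tcp_rot"]).as_matrix().round(3))
```

```text
[array([586.6, 144.8,   8. ]), array([ 634.5, -261.4,    8. ]), array([ 530.5, -272.7,    8. ]), array([480.3, 133.4,   8. ])]
mid [557.975 -63.975   8.   ] len 409.10111830695354 106.90954120189649 yaw of +y 0.12018614126256216
disc [541.1  74.8  50. ] tab [ 571.8 -184.2   72. ] driver top [523.2 279.3 115. ] stand [array([552.3, 317.3,  54. ]), array([560.7, 247.1,  54. ]), array([491.9, 239.6,  54. ]), array([485.3, 310.1,  54. ])]
scene disc [548.1  76.9  50. ] tab top [ 577.1 -181.9   72. ] driver [527.6 278.1 115. ]
stand [array([499.6, 242.5,  54. ]), array([499. , 303.9,  54. ]), array([556.4, 314.8,  54. ]), array([562.2, 245.4,  54. ])]
[[-0.     0.279 -0.96 ]
 [ 0.001 -0.96  -0.279]
 [-1.    -0.001 -0.   ]]
```

```bash
cat >> h.py <<'E'
def plan(target, yaw_y, n=None, start=None):
    """target xyz (TCP), yaw_y= wanted world angle of tool y axis (tool down). prints rows"""
    s=state() if start is None else start
    Rt=R.from_euler('xyz',s["tcp_rot"]).as_matrix(); p=np.array(s["eef_pos"],float)
    cur=np.arctan2(Rt[1,1],Rt[0,1]); d=(yaw_y-cur+np.pi)%(2*np.pi)-np.pi
    turn=-np.degrees(d)/8
    D=np.asarray(target,float)-p
    k=n or int(max(np.ceil(np.linalg.norm(D)/50),np.ceil(abs(turn)-.01),1))
    rows=[]
    for i in range(k):
        rem=(np.asarray(target)-p)/(k-i); sh=Rt.T@rem/50; t=turn/k
        r=[round(float(x),2) for x in (*sh,t)]; rows.append(r)
        p=p+Rt@(np.array(r[:3])*50); Rt=Rt@R.from_euler('x',r[3]*8,degrees=True).as_matrix()
    print(k,rows); print("end",p.round(1),"yaw",np.arctan2(Rt[1,1],Rt[0,1]).round(4))
def tyaw(s): 
    Rt=R.from_euler('xyz',s["tcp_rot"]).as_matrix(); return np.arctan2(Rt[1,1],Rt[0,1])
E
python3 - <<'E'
from h import *
plan([574,-183,200],0.12,14)
E
```

```text
14 [[0.02, -0.41, -0.71, -0.72], [0.02, -0.34, -0.75, -0.72], [0.02, -0.26, -0.78, -0.72], [0.02, -0.18, -0.81, -0.72], [0.02, -0.1, -0.82, -0.72], [0.02, -0.02, -0.83, -0.72], [0.02, 0.07, -0.82, -0.72], [0.02, 0.15, -0.81, -0.72], [0.02, 0.23, -0.79, -0.72], [0.02, 0.31, -0.77, -0.72], [0.02, 0.38, -0.73, -0.72], [0.02, 0.45, -0.69, -0.72], [0.02, 0.52, -0.64, -0.72], [0.03, 0.58, -0.59, -0.72]]
end [ 574.  -183.1  200. ] yaw 0.1195
```

Call:
step_arm(steps=[[0.02, -0.41, -0.71, -0.72], [0.02, -0.34, -0.75, -0.72], [0.02, -0.26, -0.78, -0.72], [0.02, -0.18, -0.81, -0.72], [0.02, -0.1, -0.82, -0.72], [0.02, -0.02, -0.83, -0.72], [0.02, 0.07, -0.82, -0.72], [0.02, 0.15, -0.81, -0.72], [0.02, 0.23, -0.79, -0.72], [0.02, 0.31, -0.77, -0.72], [0.02, 0.38, -0.73, -0.72], [0.02, 0.45, -0.69, -0.72], [0.02, 0.52, -0.64, -0.72], [0.03, 0.58, -0.59, -0.72], [0, 0, 0, 0]], jaw=0)

```text
t: 2.02
eef_pos: [575.1, -181.4, 199.6]
tcp_rot: [-2.363, 1.57, 2.473]
ft_force: [-0.1, -0.0, 0.7]
opening: 0.997
```

Run:
```python
from h import *
c,im,s=snap("wrist","w1.png"); print(s['eef_pos'],tyaw(s),s['t'],s['joints'])
```

```text
[ 575.13154438 -181.40422064  199.58662746] 0.1230552340964402 2.025 [-4.15089356e-01  4.74948619e-01  1.63228371e+00  1.49086756e-04
  1.03485477e+00 -5.38220687e-01]
```

View pics/w1.png

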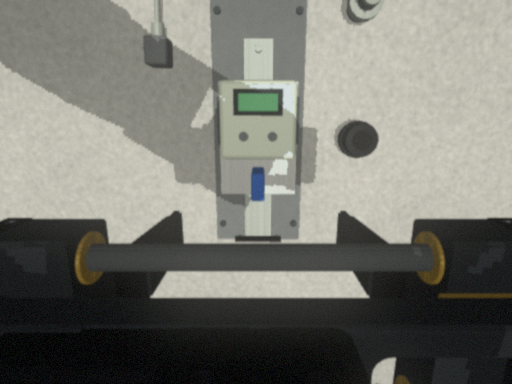

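Run:
```python
from h import *
im=cv2.imread('pics/w1.png')
cv2.imwrite('pics/w1z.png',cv2.resize(im[145:245,205:315],None,fx=5.5,fy=5.5,interpolation=cv2.INTER_CUBIC))
c=cam("wrist")
for y in (0.12,0.125): pass
# predicted tab top corners if centre at (574,-183)
a=0.122; X=np.array([np.cos(a),np.sin(a),0]);Y=np.array([-np.sin(a),np.cos(a),0])
for z in(72,26):
  for sx,sy in((-7,15),(7,15),(7,-15),(-7,-15)):
    p=proj(c,np.array([574,-183,z])+sx*X+sy*Y); print(z,p.round(1),((p-[205,145])*5.5).round())
```

```text
72 [252.8 171.1] [263. 143.]
72 [266.3 171. ] [337. 143.]
72 [266.2 199.1] [337. 298.]
72 [252.9 199.1] [264. 298.]
26 [253.7 164.4] [268. 107.]
26 [265.5 164.4] [333. 107.]
26 [265.4 189.1] [332. 242.]
26 [253.8 189.1] [268. 242.]
```

View pics/w1z.png

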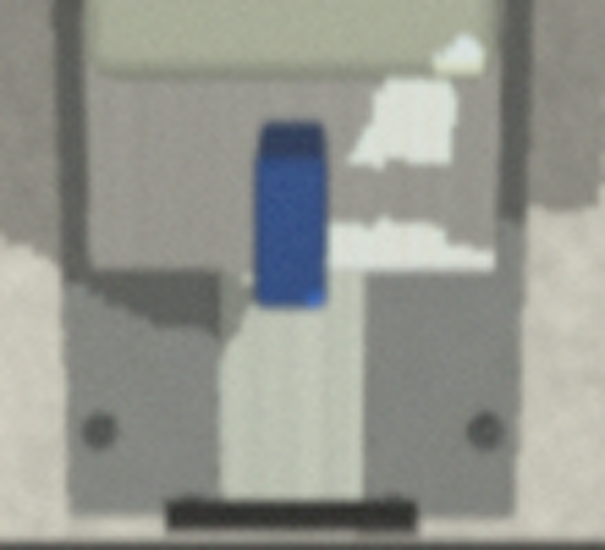

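Run:
```python
from h import *
plan([572.5,-185.3,36],0.123,5)
```

```text
5 [[0.65, -0.01, 0.01, -0.0], [0.66, -0.01, 0.01, -0.0], [0.65, -0.01, 0.01, -0.0], [0.66, -0.0, 0.01, -0.0], [0.65, -0.01, 0.01, -0.0]]
end [ 572.4 -185.2   36.2] yaw 0.1206
```

Call:
step_arm(steps=[[0.65, -0.01, 0.01, 0], [0.66, -0.01, 0.02, 0], [0.65, -0.01, 0.02, 0], [0.66, -0.01, 0.02, 0], [0.65, -0.01, 0.01, 0], [0, 0, 0, 0]])

```text
t: 2.82
eef_pos: [570.4, -188.1, 35.0]
tcp_rot: [-2.078, 1.567, 2.751]
ft_force: [0.9, 0.1, 0.4]
opening: 1.0
```

Call:
step_arm(steps=[[0, 0, 0, 0], [0, 0, 0, 0], [0, 0, 0, 0], [0, 0, 0, 0], [0, 0, 0, 0], [0, 0, 0, 0]], jaw=1)

```text
t: 3.58
eef_pos: [572.1, -187.6, 36.6]
tcp_rot: [-0.322, 1.571, -1.773]
ft_force: [0.5, -0.2, 0.2]
opening: 0.425
```

Run:
```python
from h import *
c,im,s=snap("wrist","w2.png"); print(s['eef_pos'],tyaw(s),s['t'],s['opening'],s['ft_force'])
```

```text
[ 572.05571188 -187.56618382   36.64714473] 0.11950701523158594 3.575 0.424914693395393 [ 0.51375796 -0.23888412  0.22866854]
```

View pics/w2.png

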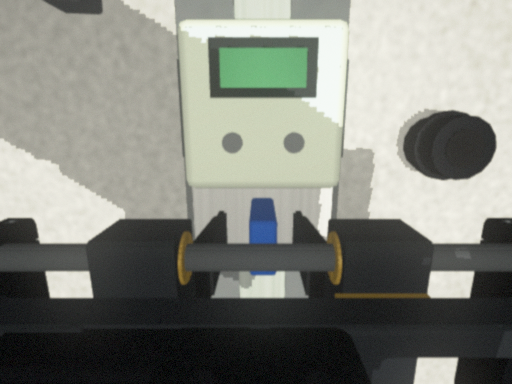

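Call:
step_arm(steps=[[0, 0, 0, 0], [0, 0, 0, 0], [0, 0, 0, 0], [0, 0, 0, 0], [0, 0, 0, 0]])

```text
t: 4.25
eef_pos: [573.7, -187.8, 36.6]
tcp_rot: [1.165, 1.567, -0.286]
ft_force: [8.9, 0.5, -5.4]
opening: 0.144
```

Run:
```python
from h import *
c,im,s=snap("wrist","w3.png"); print(s['eef_pos'],tyaw(s),s['t'],s['opening'],s['ft_force'])
```

```text
[ 573.7333984  -187.7536503    36.60952146] 0.11946682020391267 4.25 0.1435389150827127 [ 8.87914024  0.52488347 -5.3615153 ]
```

View pics/w3.png

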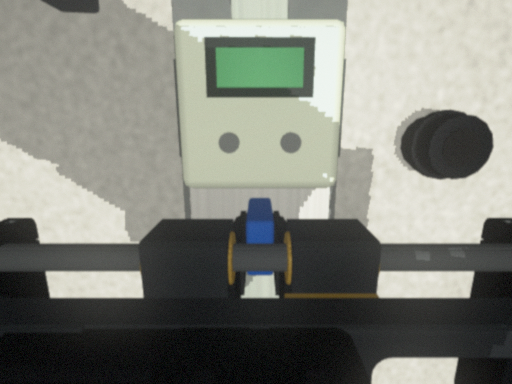

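Call:
step_arm(steps=[[0, 0.03, -0.1, 0], [0, 0, -0.2, 0], [0, 0, -0.3, 0], [0, 0, -0.3, 0], [0, 0, -0.3, 0], [0, 0, -0.2, 0], [0, 0, -0.1, 0], [0, 0, 0, 0], [0, 0, 0, 0]])

```text
t: 5.42
eef_pos: [564.7, -113.0, 36.6]
tcp_rot: [1.686, 1.571, 0.234]
ft_force: [4.1, 2.3, -4.2]
opening: 0.145
```

Run:
```python
from h import *
c,im,s=snap("wrist","w4.png"); print(s['eef_pos'],tyaw(s),s['t'],s['opening'],s['ft_force'])
im=read_camera("top"); cv2.imwrite("pics/t4.png",cv2.resize(im[170:250,200:400,::-1],None,fx=4,fy=4,interpolation=cv2.INTER_CUBIC))
```

```text
[ 564.72726214 -113.01288039   36.59761046] 0.11927081492272755 5.425 0.14451690179510013 [ 4.05723831  2.29930762 -4.17175987]
```

View pics/w4.png

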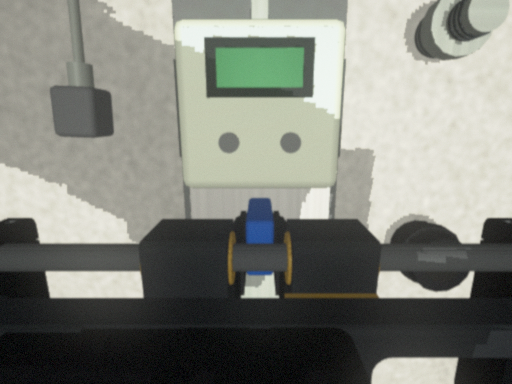

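View pics/t4.png

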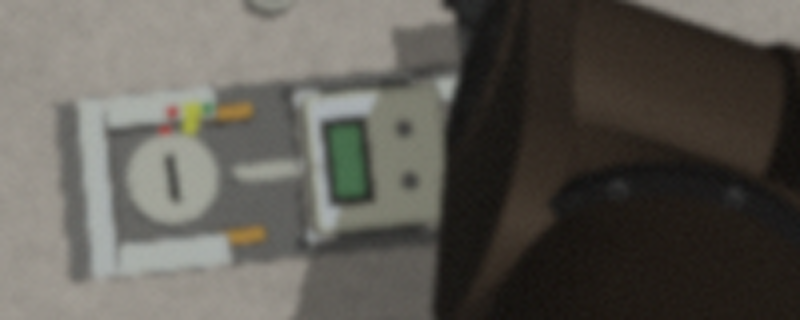

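Call:
step_arm(steps=[[0, 0.01, -0.15, 0], [0, 0, -0.15, 0], [0, 0, -0.1, 0], [0, 0, 0, 0], [0, 0, 0, 0]])

```text
t: 6.15
eef_pos: [562.3, -92.8, 36.6]
tcp_rot: [-1.967, 1.57, 2.865]
ft_force: [-2.6, 1.3, -0.6]
opening: 0.146
```

Run:
```python
from h import *
s=state(); print(s['eef_pos'],tyaw(s),s['t'],s['opening'],s['ft_force'])
im=read_camera("top"); cv2.imwrite("pics/t5.png",cv2.resize(im[170:250,200:400,::-1],None,fx=4,fy=4,interpolation=cv2.INTER_CUBIC))
im=read_camera("scene"); cv2.imwrite("pics/s5.png",cv2.resize(im[160:260,160:340,::-1],None,fx=4,fy=4,interpolation=cv2.INTER_CUBIC))
```

```text
[562.32505896 -92.76171171  36.59756865] 0.11965176019523195 6.15 0.14585691634951348 [-2.58066538  1.32602899 -0.55711707]
```

View pics/t5.png

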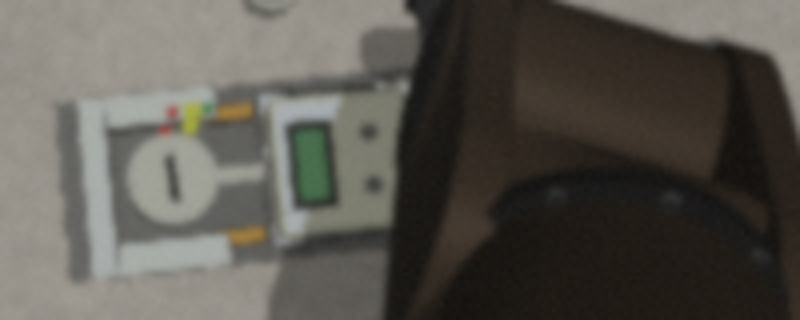

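View pics/s5.png

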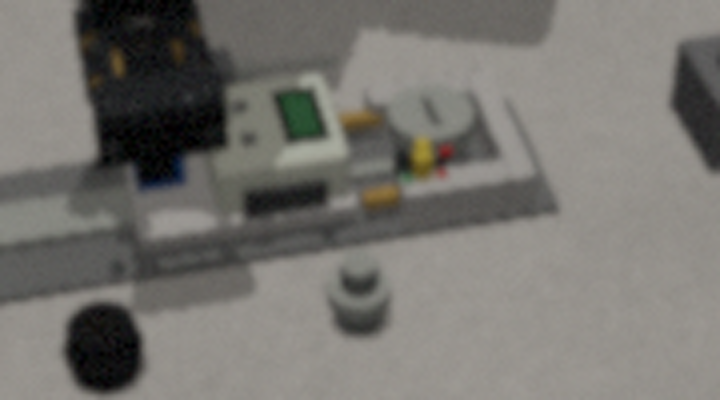

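Call:
step_arm(steps=[[0, -0.01, -0.03, 0], [0, -0.01, -0.03, 0], [0, 0, 0, 0]])

```text
t: 6.62
eef_pos: [562.0, -90.2, 36.6]
tcp_rot: [1.191, 1.57, -0.26]
ft_force: [4.8, -0.2, -5.0]
opening: 0.147
```

Call:
step_arm(steps=[[0, 0, -0.03, 0], [0, 0, 0, 0]])

```text
t: 6.88
eef_pos: [561.8, -88.6, 36.6]
tcp_rot: [1.236, 1.57, -0.215]
ft_force: [5.6, -0.0, -5.7]
opening: 0.146
```

Call:
step_arm(steps=[[0, 0, -0.03, 0], [0, 0, 0, 0]])

```text
t: 7.12
eef_pos: [561.6, -87.2, 36.6]
tcp_rot: [1.19, 1.57, -0.261]
ft_force: [5.6, -1.4, -5.7]
opening: 0.14
```

Call:
step_arm(steps=[[0, 0, -0.03, 0], [0, 0, 0, 0]])

```text
t: 7.38
eef_pos: [561.4, -85.8, 36.6]
tcp_rot: [1.114, 1.569, -0.337]
ft_force: [4.7, -2.0, -6.5]
opening: 0.144
```

Call:
step_arm(steps=[[0, -0.01, -0.03, 0], [0, 0, 0, 0]])

```text
t: 7.62
eef_pos: [561.3, -84.6, 36.6]
tcp_rot: [1.17, 1.568, -0.282]
ft_force: [8.5, -2.3, -7.5]
opening: 0.145
```

Run:
```python
from h import *
s=state(); print(s['eef_pos'],s['t'],s['ft_force'], R.from_euler('z',-.12).apply(s['ft_force']))
im=read_camera("top"); cv2.imwrite("pics/t6.png",cv2.resize(im[170:250,200:320,::-1],None,fx=6,fy=6,interpolation=cv2.INTER_CUBIC))
im=read_camera("scene"); cv2.imwrite("pics/s6.png",cv2.resize(im[170:230,210:300,::-1],None,fx=8,fy=8,interpolation=cv2.INTER_CUBIC))
```

```text
[561.32264546 -84.55769132  36.63317584] 7.625 [ 8.51615287 -2.34518804 -7.45871359] [ 8.17416247 -3.3478104  -7.45871359]
```

View pics/t6.png

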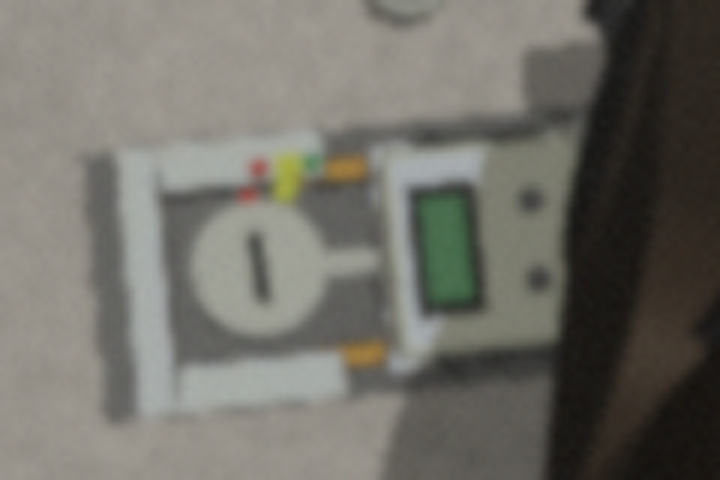

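View pics/s6.png

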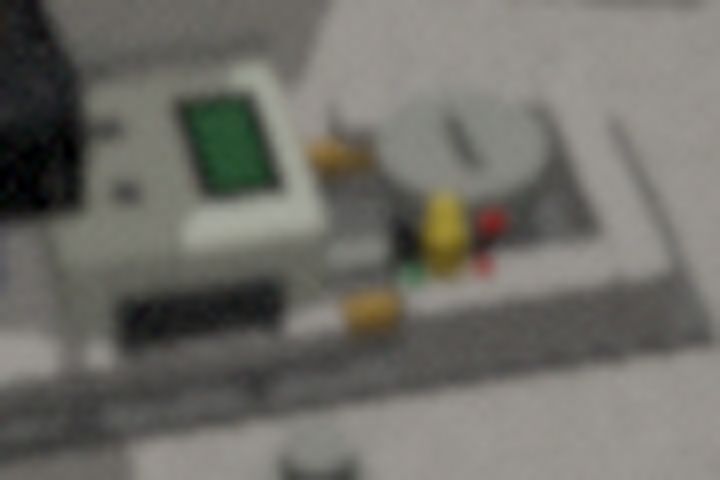

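Call:
step_arm(steps=[[0, -0.04, 0.03, 0], [0, 0, 0, 0]])

```text
t: 7.98
eef_pos: [561.5, -86.5, 36.7]
tcp_rot: [1.257, 1.564, -0.195]
ft_force: [19.1, 0.0, -14.7]
opening: 0.145
```

Call:
step_arm(steps=[[0, 0, 0, 0], [0, 0, 0, 0], [0, 0, 0, 0], [0, 0, 0, 0]], jaw=0)

```text
t: 8.48
eef_pos: [558.2, -85.9, 36.7]
tcp_rot: [-1.71, 1.571, 3.122]
ft_force: [0.0, 0.3, 0.6]
opening: 0.508
```

Run:
```python
from h import *
s=state(); print(s['eef_pos'],s['t'],s['opening'],s['ft_force'])
s2=dict(s); s2['eef_pos']=s['eef_pos']+np.array([0,0,150])
plan([525,279,200],0.4,9,s2)
```

```text
[558.15846354 -85.94068056  36.6929064 ] 8.475 0.5082688338352054 [0.02508626 0.29561871 0.64798028]
9 [[-0.03, 0.02, -0.81, -0.22], [-0.03, 0.05, -0.81, -0.22], [-0.03, 0.07, -0.81, -0.22], [-0.03, 0.1, -0.81, -0.22], [-0.03, 0.12, -0.81, -0.22], [-0.03, 0.15, -0.8, -0.22], [-0.03, 0.17, -0.8, -0.22], [-0.03, 0.2, -0.79, -0.22], [-0.03, 0.22, -0.78, -0.22]]
end [524.8 278.9 200.2] yaw 0.3958
```

Call:
step_arm(steps=[[-1, 0, 0, 0], [-1, 0, 0, 0], [-1, 0, 0, 0], [-0.03, 0.02, -0.81, -0.22], [-0.03, 0.05, -0.81, -0.22], [-0.03, 0.07, -0.81, -0.22], [-0.03, 0.1, -0.81, -0.22], [-0.03, 0.12, -0.81, -0.22], [-0.03, 0.15, -0.8, -0.22], [-0.03, 0.17, -0.8, -0.22], [-0.03, 0.2, -0.79, -0.22], [-0.03, 0.22, -0.78, -0.22], [0, 0, 0, 0]])

```text
t: 10.1
eef_pos: [524.3, 280.8, 200.0]
tcp_rot: [-2.67, 1.571, 2.442]
ft_force: [-0.9, 0.2, -0.1]
opening: 0.998
```

Run:
```python
from h import *
c,im,s=snap("wrist","w7.png"); print(s['eef_pos'],tyaw(s),s['t'],s['opening'],s['joints'])
im=read_camera("top"); cv2.imwrite("pics/t7.png",cv2.resize(im[170:250,200:400,::-1],None,fx=4,fy=4,interpolation=cv2.INTER_CUBIC))
```

```text
[524.3247711  280.83846888 200.007155  ] 0.39903023309930674 10.1 0.9976520218314371 [ 3.80676687e-01  4.62845878e-01  1.65283234e+00  9.44743738e-05
  1.02595757e+00 -1.84025102e-02]
```

View pics/w7.png

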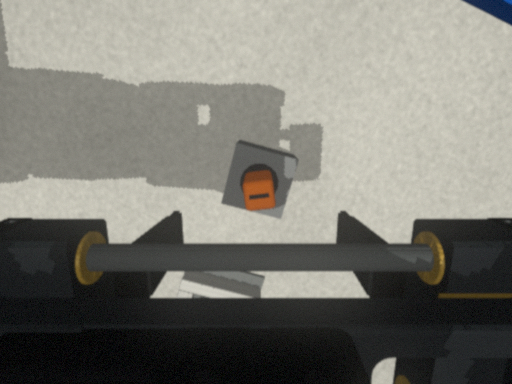

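View pics/t7.png

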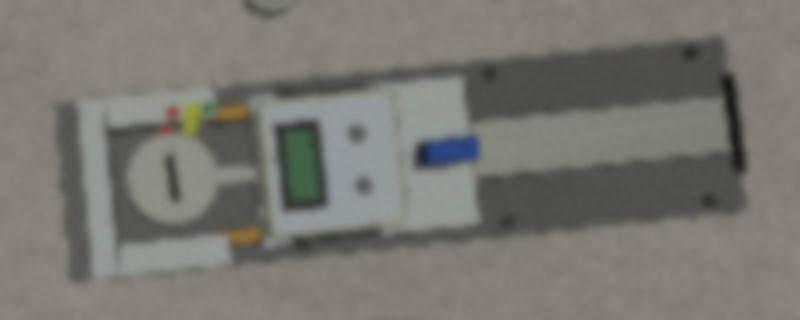

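Run:
```python
from h import *
im=cv2.imread('pics/w7.png')
cv2.imwrite('pics/w7z.png',cv2.resize(im[130:230,210:310],None,fx=6,fy=6,interpolation=cv2.INTER_CUBIC))
```

```text
(no output)
```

View pics/w7z.png

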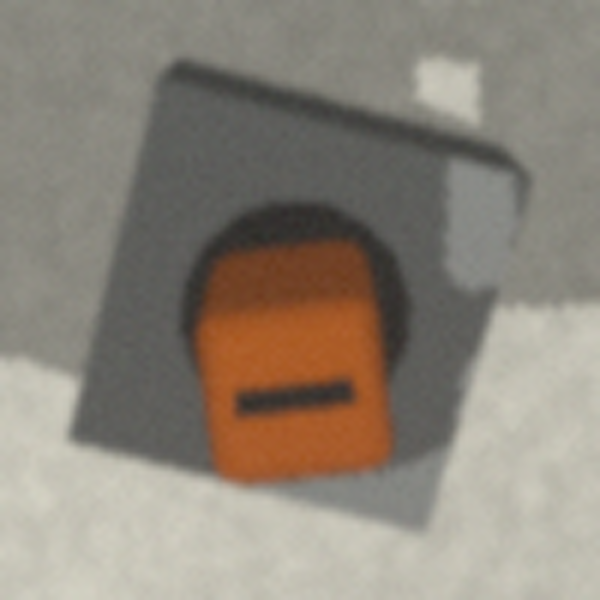

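Run:
```python
from h import *
c=cam("wrist")
f=lambda x,y,z:unproj(c,(x-2.5)/6+210,(y-2.5)/6+130,z)
P=np.array([f(x,y,116) for x,y in[(200,325),(380,308),(392,465),(215,480)]]); print(P.round(1),P.mean(0))
for a,b in((0,1),(3,2),(3,0),(2,1)):
  d=P[b]-P[a]; print(np.linalg.norm(d),np.degrees(np.arctan2(d[1],d[0])))
a,b=f(237,406,116),f(353,390,116); d=b-a; print("line",a,b,(a+b)/2,np.degrees(np.arctan2(d[1],d[0])))
S=np.array([f(x,y,54) for x,y in[(163,80),(525,175),(428,530),(70,440)]]); print(S.round(1),S.mean(0), [np.linalg.norm(S[i]-S[i-1]) for i in range(4)])
# collar circle on top of block  z~ 64?
print("collar",f(297,306,64))
```

```text
[[506.9 282.7 116. ]
 [530.5 295.4 116. ]
 [541.7 273.9 116. ]
 [517.9 261.3 116. ]] [524.2435505  278.32610522 116.        ]
26.777877931335315 28.234204053882817
26.878835660522963 27.784569582179735
24.096509510928964 117.36217166223416
24.306113048246758 117.60574480571499
line [516.62352046 273.34622051 116.        ] [531.68821429 282.33962321 116.        ] [524.15586737 277.84292186 116.        ] 30.836585968616617
[[485.9 307.8  54. ]
 [552.5 317.3  54. ]
 [563.5 248.7  54. ]
 [494.5 239.   54. ]] [524.09784048 278.18245697  54.        ] [np.float64(69.3230793020891), np.float64(67.26848859155503), np.float64(69.46250968255691), np.float64(69.65446133304528)]
collar [523.05877929 280.98166848  64.        ]
```

Run:
```python
from h import *
s=state(); print(s['eef_pos'],tyaw(s))
plan([524.2,278.2,69],0.489,5)
```

```text
[524.69450735 278.63744088 199.92179742] 0.39638122562994843
5 [[0.52, -0.0, 0.0, -0.13], [0.52, -0.0, 0.0, -0.13], [0.53, -0.0, 0.0, -0.13], [0.52, -0.01, 0.0, -0.13], [0.53, -0.0, 0.0, -0.13]]
end [524.2 278.4  68.9] yaw 0.4871
```

Run:
```python
from h import *
c,im,s=snap("wrist","w8.png"); print(s['eef_pos'],tyaw(s),s['qvel'])
im=cv2.imread('pics/w8.png')
cv2.imwrite('pics/w8z.png',cv2.resize(im[130:230,210:310],None,fx=6,fy=6,interpolation=cv2.INTER_CUBIC))
```

```text
[524.69450735 278.63744088 199.92179742] 0.39638122562994843 [-2.26211126e-02 -5.32284955e-03  5.33702297e-03 -2.55176927e-03
 -6.36636935e-05 -5.05015275e-04]
```

View pics/w8z.png

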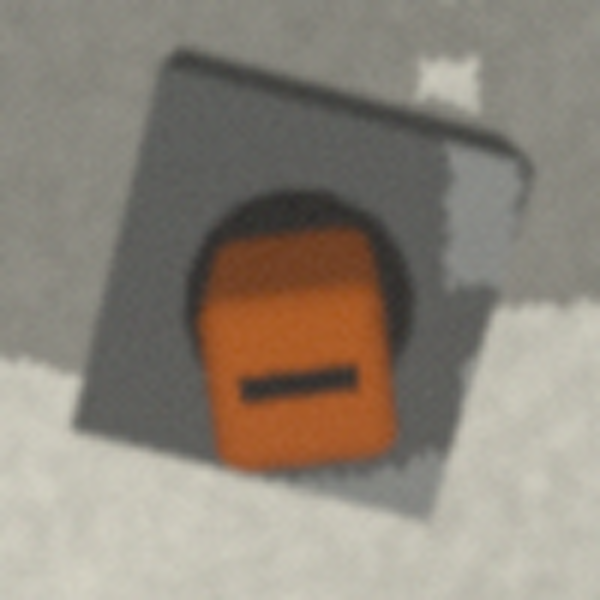

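Run:
```python
from h import *
c=cam("wrist"); print(state()['eef_pos'],tyaw(state()))
f=lambda x,y,z:unproj(c,(x-2.5)/6+210,(y-2.5)/6+130,z)
P=np.array([f(x,y,116) for x,y in[(203,312),(383,293),(397,455),(222,470)]]); print(P.mean(0))
for a,b in((0,1),(3,2),(3,0),(2,1)):
  d=P[b]-P[a]; print(np.linalg.norm(d),np.degrees(np.arctan2(d[1],d[0])))
a,b=f(240,390,116),f(357,377,116); d=b-a; print("line",(a+b)/2,np.degrees(np.arctan2(d[1],d[0])))
S=np.array([f(x,y,54) for x,y in[(165,67),(533,163),(432,520),(73,430)]]); print(S.mean(0), [np.linalg.norm(S[i]-S[i-1]) for i in range(4)])
print("collar",f(300,300,57))
plan([*P.mean(0)[:2],69],0.489,5)
```

```text
[524.88303585 278.14775899 199.96090454] 0.39544022043068017
[524.3479027  279.79577299 116.        ]
26.760339041945063 28.81168248364702
26.542161466488757 27.780395253393312
24.541853135654748 118.64649646952047
25.021185506723988 118.14019783193106
line [523.97053065 279.61872807 116.        ] 29.20710827446391
[524.20095983 279.93311528  54.        ] [np.float64(69.60652281297867), np.float64(68.25614865715198), np.float64(69.79856930544025), np.float64(69.74947762098071)]
collar [523.87151318 280.39314783  57.        ]
5 [[0.52, 0.0, -0.01, -0.13], [0.52, 0.0, -0.01, -0.13], [0.53, 0.0, -0.0, -0.13], [0.52, 0.0, -0.01, -0.13], [0.53, 0.01, -0.0, -0.13]]
end [524.7 279.7  69. ] yaw 0.4862
```

Call:
step_arm(steps=[[0.52, 0, -0.01, -0.14], [0.52, 0, -0.01, -0.14], [0.53, 0, -0.01, -0.14], [0.52, 0, -0.01, -0.14], [0.53, 0, 0, -0.14], [0, 0, 0, 0]])

```text
t: 11.0
eef_pos: [523.6, 279.2, 67.7]
tcp_rot: [-1.643, 1.567, -2.722]
ft_force: [1.2, 0.2, -0.1]
opening: 1.0
```

Call:
step_arm(steps=[[0, 0, 0, 0], [0, 0, 0, 0], [0, 0, 0, 0], [0, 0, 0, 0], [0, 0, 0, 0], [0, 0, 0, 0], [0, 0, 0, 0], [0, 0, 0, 0], [0, 0, 0, 0]], jaw=1)

```text
t: 12.12
eef_pos: [524.1, 280.7, 69.0]
tcp_rot: [-1.359, 1.571, -2.436]
ft_force: [0.3, -0.4, -0.6]
opening: 0.294
```

Run:
```python
from h import *
c,im,s=snap("wrist","w9.png"); print(s['eef_pos'],tyaw(s),s['t'],s['opening'],s['ft_force'],s['moment'])
```

```text
[524.10357765 280.66703083  69.04459127] 0.4936215403727319 12.125 0.29423706087239687 [ 0.28015106 -0.38786655 -0.63449251] [-0.01287919 -0.05923617  0.02331613]
```

View pics/w9.png

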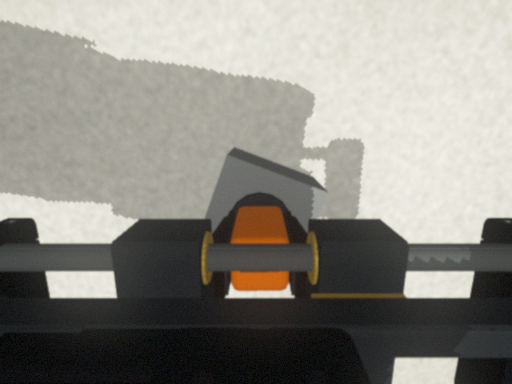

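Call:
step_arm(steps=[[0, 0, 0, 0], [0, 0, 0, 0], [-0.1, 0, 0, 0], [-0.3, 0, 0, 0], [-0.5, 0, 0, 0], [-0.6, 0, 0, 0], [-0.4, 0, 0, 0], [-0.1, 0, 0, 0], [0, 0, 0, 0]])

```text
t: 13.3
eef_pos: [524.1, 280.6, 169.3]
tcp_rot: [1.125, 1.57, 0.048]
ft_force: [0.4, 0.7, -2.0]
opening: 0.296
```

Run:
```python
from h import *
s=state(); print(s['eef_pos'],tyaw(s),s['t'],s['opening'],s['ft_force'],s['moment'])
s['eef_pos'][2]=169
lock=np.array([541.2,75.]); Y=np.array([-np.sin(.12),np.cos(.12)])
t=lock-55*Y; print(t)
plan([*t,150],0.12,7,s)
im=read_camera("scene"); cv2.imwrite("pics/s9.png",cv2.resize(im[80:230,280:430,::-1],None,fx=4,fy=4,interpolation=cv2.INTER_CUBIC))
```

```text
[524.0716368  280.61945931 169.26221885] 0.49363728475703045 13.3 0.2956975881348896 [ 0.35156559  0.67028241 -2.03834527] [-0.00589361 -0.13171105 -0.04320433]
[547.7841714   20.39552503]
7 [[0.05, -0.29, 0.69, 0.38], [0.06, -0.26, 0.7, 0.38], [0.05, -0.22, 0.71, 0.38], [0.06, -0.18, 0.73, 0.38], [0.05, -0.14, 0.73, 0.38], [0.06, -0.1, 0.74, 0.38], [0.05, -0.06, 0.74, 0.38]]
end [548.   20.6 150. ] yaw 0.1222
```

View pics/s9.png

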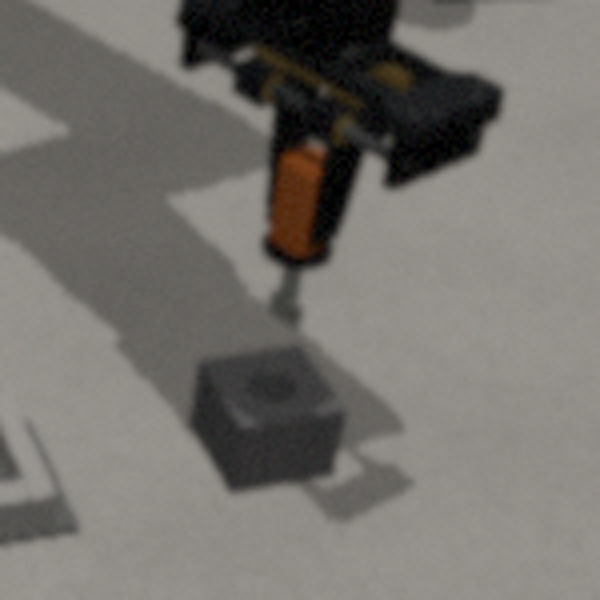

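Call:
step_arm(steps=[[0.05, -0.29, 0.69, 0.38], [0.06, -0.26, 0.7, 0.38], [0.05, -0.22, 0.71, 0.38], [0.06, -0.18, 0.73, 0.38], [0.05, -0.14, 0.73, 0.38], [0.06, -0.1, 0.74, 0.38], [0.05, -0.06, 0.74, 0.38], [0, 0, 0, 0], [0, 0, 0, 0]])

```text
t: 14.48
eef_pos: [547.7, 21.0, 149.6]
tcp_rot: [-1.853, 1.57, 2.982]
ft_force: [0.5, -0.2, -2.4]
opening: 0.296
```

Run:
```python
from h import *
c,im,s=snap("wrist","w10.png"); print(s['eef_pos'],tyaw(s),s['t'],s['opening'],s['qvel'].round(3))
np.save('s10.npy',np.r_[s['eef_pos'],s['tcp_rot']])
```

```text
[547.74379407  20.98434659 149.55903796] 0.12245097300707038 14.475 0.2963667348296082 [ 0.017 -0.007 -0.002 -0.002  0.     0.001]
```

View pics/w10.png

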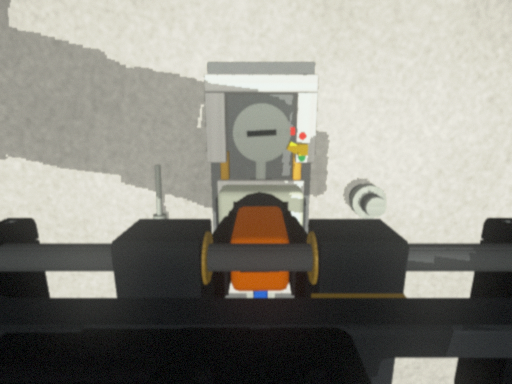

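```bash
cat > disc.py <<'E'
from h import *
import sys
def analyse(fn,posefile,zg=50,x0=200,x1=325,y0=55,y1=215,sc=5):
    im=cv2.imread(fn); z=cv2.resize(im[y0:y1,x0:x1],None,fx=sc,fy=sc,interpolation=cv2.INTER_CUBIC)
    return im,z
if __name__=="__main__":
    im,z=analyse('pics/w10.png',None); cv2.imwrite('pics/w10z.png',z[:560])
E
python3 disc.py
```

```text
(no output)
```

View pics/w10z.png

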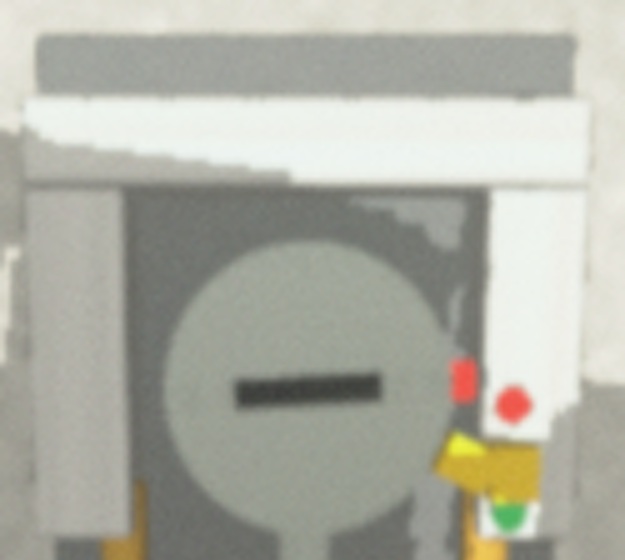

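```bash
cat >> disc.py <<'E'
def measure(fn,pose,cx,cy,zt=50):
    im=cv2.imread(fn).astype(float); g=im.mean(2)
    s=dict(eef_pos=pose[:3],tcp_rot=pose[3:]); c=cam("wrist",s)
    # slot: darkness-weighted moments in window
    w=22; y0,x0=int(cy)-12,int(cx)-w; p=g[y0:y0+25,x0:x0+2*w+1]
    ref=np.median(p); d=np.clip(ref-p-15,0,None); 
    yy,xx=np.mgrid[y0:y0+25,x0:x0+2*w+1]
    m=d.sum(); mx,my=(d*xx).sum()/m,(d*yy).sum()/m
    cxx=(d*(xx-mx)**2).sum()/m; cyy=(d*(yy-my)**2).sum()/m; cxy=(d*(xx-mx)*(yy-my)).sum()/m
    th=.5*np.arctan2(2*cxy,cxx-cyy); print("slot px",mx,my,"len",np.sqrt(12*cxx),"img ang",np.degrees(th))
    L=12; a=unproj(c,mx-L*np.cos(th),my-L*np.sin(th),zt); b=unproj(c,mx+L*np.cos(th),my+L*np.sin(th),zt)
    q=b-a; print("slot centre",unproj(c,mx,my,zt).round(2),"z45",unproj(c,mx,my,45).round(1),"z55",unproj(c,mx,my,55).round(1),"yaw",np.arctan2(q[1],q[0]))
    # circle: radial edge
    pts=[]
    for a in np.radians(np.arange(0,360,3)):
        r=np.arange(22,36,.25); X=(mx+r*np.cos(a)).astype(np.float32)[None]; Y=(my+r*np.sin(a)).astype(np.float32)[None]
        v=cv2.remap(g.astype(np.float32),X,Y,cv2.INTER_LINEAR)[0]; v=np.convolve(v,np.ones(5)/5,'same')
        gr=np.diff(v)[3:-3]; k=np.argmin(gr)
        if gr[k]<-2: pts.append((X[0,k+3],Y[0,k+3]))
    pts=np.array(pts)
    for _ in range(4):
        A=np.c_[2*pts,np.ones(len(pts))]; sol=np.linalg.lstsq(A,(pts**2).sum(1),rcond=None)[0]
        r=np.sqrt(sol[2]+sol[0]**2+sol[1]**2); res=abs(np.hypot(*(pts-sol[:2]).T)-r); pts=pts[res<max(.5,2*np.median(res))]
    print("circle",sol[:2],r,len(pts),"centre",unproj(c,*sol[:2],zt).round(2))
    K,Rm,e=c
    # height from diameter
    for zz in (45,50,55):
        C=unproj(c,*sol[:2],zz); pr=[proj(c,C+26*np.array([np.cos(t),np.sin(t),0])) for t in np.linspace(0,6.28,37)]
        print(zz,"pred r",np.mean(np.hypot(*(np.array(pr)-sol[:2]).T)))
E
python3 - <<'E'
from disc import *
measure('pics/w10.png',np.load('s10.npy'),261.5,133)
E
```

```text
slot px 261.04703968973814 132.68116848590995 len 28.733144001044653 img ang -3.2294987204889107
slot centre [542.08  75.29  50.  ] z45 [542.1  75.1  45. ] z55 [542.   75.5  55. ] yaw 0.1778383886151574
circle [261.58416794 132.15329787] 29.202024647508185 78 centre [542.5   75.81  50.  ]
45 pred r 28.440184191435
50 pred r 28.967045133753082
55 pred r 29.513800270200818
```

Run:
```python
from h import *
s=state(); print(s['eef_pos'],tyaw(s),s['ft_force'],s['moment'])
plan([542.3,76,125],0.178,3,s)
```

```text
[547.78547145  21.3347061  149.72940269] 0.12314262971064383 [-0.98257696  0.31433    -1.36364306] [ 0.00418233 -0.11788448 -0.04352228]
3 [[0.16, 0.01, -0.37, -0.13], [0.17, 0.01, -0.36, -0.13], [0.16, 0.03, -0.37, -0.13]]
end [542.5  76.2 125.2] yaw 0.1776
```

Call:
step_arm(steps=[[0, 0.01, -0.37, -0.13], [0.1, 0.01, -0.36, -0.13], [0.2, 0.03, -0.36, -0.13], [0.19, 0, 0, 0], [0, 0, 0, 0], [0, 0, 0, 0]])

```text
t: 15.28
eef_pos: [543.0, 74.6, 125.6]
tcp_rot: [-0.532, 1.571, -1.926]
ft_force: [-0.4, -0.2, -1.4]
opening: 0.295
```

Run:
```python
from h import *
import time
s=state(); print(s['eef_pos'],tyaw(s),s['t'],s['ft_force'],s['moment'])
im=read_camera("scene"); cv2.imwrite("pics/s11.png",cv2.resize(im[130:230,210:310,::-1],None,fx=6,fy=6,interpolation=cv2.INTER_CUBIC))
s=state(); print(s['eef_pos'],tyaw(s),s['t'],s['ft_force'],s['moment'])
```

```text
[543.04828234  74.61018771 125.5567993 ] 0.17617560243694005 15.275 [-0.44349603 -0.21771445 -1.37027443] [-0.0006346  -0.09278831  0.01163757]
[543.09361023  74.52506664 125.74182794] 0.17604124754709644 15.325 [-0.45718964  0.07608557 -1.21042499] [-0.01401328 -0.10953698 -0.00334241]
```

View pics/s11.png

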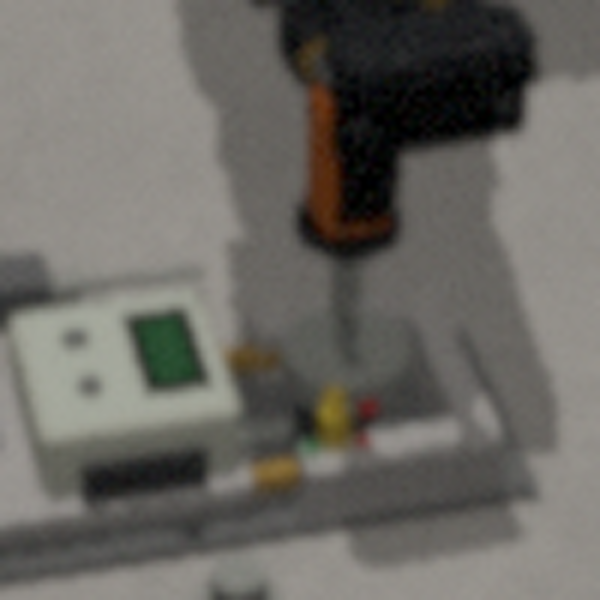

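Call:
step_arm(steps=[[0, -0.01, -0.03, 0], [0.06, 0, 0, 0], [0.04, 0, 0, 0], [0, 0, 0, 0], [0, 0, 0, 0]])

```text
t: 15.95
eef_pos: [542.2, 76.3, 120.6]
tcp_rot: [0.038, 1.571, -1.357]
ft_force: [0.7, 0.1, -1.2]
opening: 0.294
```

Call:
step_arm(steps=[[0.02, 0, 0, 0], [0.02, 0, 0, 0], [0, 0, 0, 0]])

```text
t: 16.32
eef_pos: [542.1, 76.3, 118.5]
tcp_rot: [-0.808, 1.571, -2.202]
ft_force: [0.2, 0.4, -1.6]
opening: 0.291
```

Call:
step_arm(steps=[[0.02, 0, 0, 0], [0.02, 0, 0, 0], [0, 0, 0, 0]])

```text
t: 16.7
eef_pos: [542.1, 76.3, 116.5]
tcp_rot: [-1.155, 1.571, -2.549]
ft_force: [0.5, 1.0, -1.3]
opening: 0.295
```

Call:
step_arm(steps=[[0.02, 0, 0, 0], [0.02, 0, 0, 0], [0, 0, 0, 0]])

```text
t: 17.08
eef_pos: [542.1, 76.3, 114.5]
tcp_rot: [-1.141, 1.571, -2.535]
ft_force: [-0.3, -0.2, -1.7]
opening: 0.292
```

Call:
step_arm(steps=[[0.02, 0, 0, 0], [0.02, 0, 0, 0], [0, 0, 0, 0]])

```text
t: 17.45
eef_pos: [542.1, 76.3, 112.5]
tcp_rot: [-1.102, 1.571, -2.496]
ft_force: [-1.2, -0.3, -1.4]
opening: 0.293
```

Call:
step_arm(steps=[[0.02, 0, 0, 0], [0.02, 0, 0, 0], [0, 0, 0, 0]])

```text
t: 17.82
eef_pos: [542.1, 76.3, 110.5]
tcp_rot: [-1.274, 1.571, -2.668]
ft_force: [-0.5, 0.4, -1.1]
opening: 0.295
```

Call:
step_arm(steps=[[0.02, 0, 0, 0], [0.02, 0, 0, 0], [0, 0, 0, 0]])

```text
t: 18.2
eef_pos: [542.1, 76.3, 108.5]
tcp_rot: [-1.071, 1.571, -2.465]
ft_force: [0.1, 0.3, -1.8]
opening: 0.296
```

Call:
step_arm(steps=[[0.02, 0, 0, 0], [0.02, 0, 0, 0], [0, 0, 0, 0]])

```text
t: 18.58
eef_pos: [542.1, 76.3, 106.5]
tcp_rot: [-1.234, 1.571, -2.628]
ft_force: [-0.1, 0.5, -1.5]
opening: 0.294
```

Call:
step_arm(steps=[[0.02, 0, 0, 0], [0.02, 0, 0, 0], [0, 0, 0, 0]])

```text
t: 18.95
eef_pos: [542.1, 76.3, 104.5]
tcp_rot: [-1.04, 1.571, -2.434]
ft_force: [0.3, 1.0, -1.5]
opening: 0.292
```

Call:
step_arm(steps=[[0.02, 0, 0, 0], [0.02, 0, 0, 0], [0, 0, 0, 0]])

```text
t: 19.32
eef_pos: [542.2, 76.3, 102.7]
tcp_rot: [1.013, 1.571, -0.381]
ft_force: [-1.2, -0.1, 2.7]
opening: 0.293
```

Call:
step_arm(steps=[[0.02, 0, 0, 0], [0, 0, 0, 0]])

```text
t: 19.58
eef_pos: [542.2, 76.3, 101.8]
tcp_rot: [1.16, 1.57, -0.234]
ft_force: [-0.6, -0.6, 4.2]
opening: 0.295
```

Call:
step_arm(steps=[[0.02, 0, 0, 0], [0, 0, 0, 0]])

```text
t: 19.82
eef_pos: [542.3, 76.3, 100.9]
tcp_rot: [1.22, 1.57, -0.174]
ft_force: [-1.3, -0.4, 7.7]
opening: 0.29
```

Call:
step_arm(steps=[[0.01, 0, 0, 0], [0, 0, 0, 0]])

```text
t: 20.08
eef_pos: [542.3, 76.3, 100.5]
tcp_rot: [1.219, 1.57, -0.175]
ft_force: [-2.3, 0.6, 8.8]
opening: 0.295
```

Run:
```python
from h import *
s=state(); print(s['eef_pos'],tyaw(s),s['t'],s['ft_force'],s['moment'],s['joints'])
im=read_camera("top"); cv2.imwrite("pics/t12.png",cv2.resize(im[170:250,200:400,::-1],None,fx=4,fy=4,interpolation=cv2.INTER_CUBIC))
im=read_camera("scene"); cv2.imwrite("pics/s12.png",cv2.resize(im[130:230,210:310,::-1],None,fx=6,fy=6,interpolation=cv2.INTER_CUBIC))
s=state(); print(s['eef_pos'],tyaw(s),s['t'],s['ft_force'],s['moment'])
```

```text
[542.25493776  76.33125757 100.54221249] 0.1767082842655156 20.075 [-2.34815829  0.64035797  8.84114558] [-0.04471432  0.33310582 -0.01545061] [ 1.92620930e-02  5.28742667e-01  1.86630434e+00 -1.47523275e-04
  7.46036450e-01 -1.57337834e-01]
[542.23635838  76.33832335 100.55007406] 0.17670099946299084 20.175 [-1.41255724 -0.19914348  8.06831433] [ 0.02701937  0.3857305  -0.00604643]
```

View pics/s12.png

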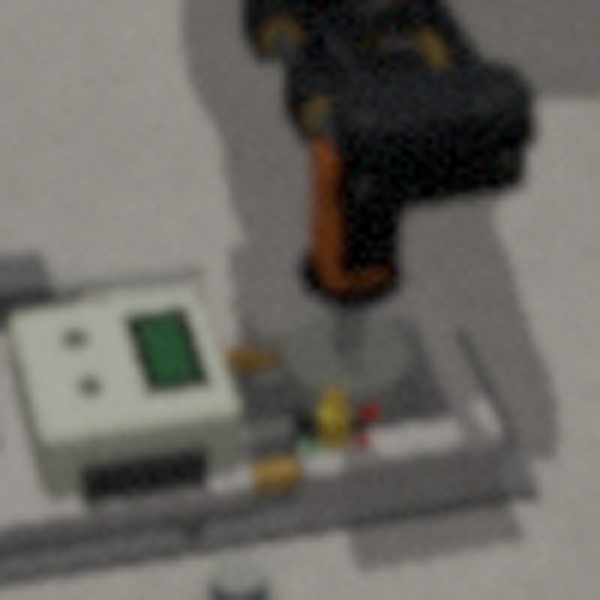

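Call:
step_arm(steps=[[0, 0, 0, 0.5], [0, 0, 0, 0.5], [0, 0, 0, 0.5], [0, 0, 0, 0]])

```text
t: 20.68
eef_pos: [542.6, 76.3, 100.7]
tcp_rot: [1.572, 1.569, -0.032]
ft_force: [-0.9, 0.6, 8.2]
opening: 0.296
```

Run:
```python
from h import *
s=state(); print(s['eef_pos'],tyaw(s),s['t'],s['ft_force'],s['moment'])
```

```text
[542.64435136  76.33775531 100.68742883] -0.03374985763735911 20.675 [-0.90390421  0.56167594  8.19094805] [-0.00119353  0.07881131  0.05340864]
```

Call:
step_arm(steps=[[0.01, 0, 0, 0.25], [0, 0, 0, 0.5], [0, 0, 0, 0.5], [0, 0, 0, 0]])

```text
t: 21.18
eef_pos: [542.9, 76.3, 100.3]
tcp_rot: [1.746, 1.569, -0.033]
ft_force: [0.5, 0.4, 9.0]
opening: 0.295
```

Run:
```python
from h import *
s=state(); print(s['eef_pos'],tyaw(s),s['t'],s['ft_force'],s['moment'],s['opening'])
im=read_camera("top"); cv2.imwrite("pics/t13.png",cv2.resize(im[170:250,200:320,::-1],None,fx=6,fy=6,interpolation=cv2.INTER_CUBIC))
im=read_camera("scene"); cv2.imwrite("pics/s13.png",cv2.resize(im[130:230,210:310,::-1],None,fx=6,fy=6,interpolation=cv2.INTER_CUBIC))
```

```text
[542.89095304  76.33422998 100.32226246] -0.2082262412638255 21.175 [0.45359736 0.38944575 9.01506287] [-0.04338651 -0.03596593  0.08412735] 0.2946201526951999
```

View pics/s13.png

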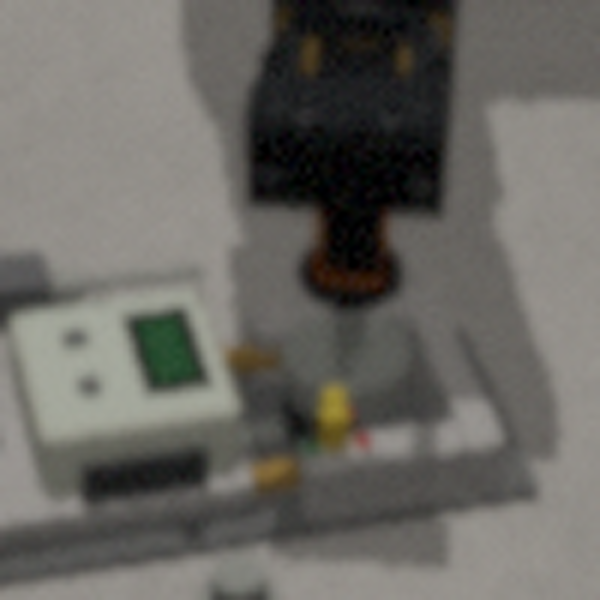

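View pics/t13.png

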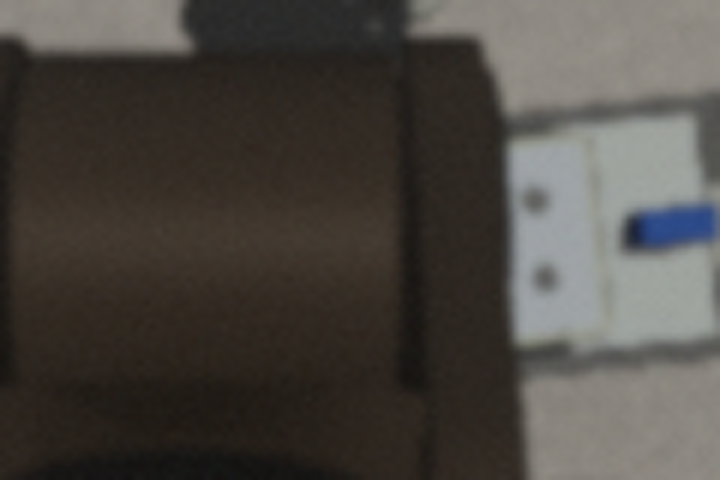

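Call:
step_arm(steps=[[0, 0, 0, 0.5], [0, 0, 0, 0.5], [0, 0, 0, 0.5], [0, 0, 0, 0]])

```text
t: 21.78
eef_pos: [543.2, 76.2, 100.4]
tcp_rot: [1.921, 1.568, -0.068]
ft_force: [0.4, -0.9, 8.5]
opening: 0.293
```

Run:
```python
from h import *
s=state(); print(s['eef_pos'],tyaw(s),s['t'],s['ft_force'],s['moment'],s['opening'])
```

```text
[543.17370987  76.23139205 100.37536496] -0.4176677090569456 21.775 [ 0.3670297  -0.91069185  8.47373165] [-0.17370249 -0.24390365  0.05702837] 0.29274159601107574
```

Call:
step_arm(steps=[[0, 0, 0, 0.5], [0, 0, 0, 0.5], [0, 0, 0, 0.5], [0, 0, 0, 0]])

```text
t: 22.28
eef_pos: [543.4, 76.1, 100.5]
tcp_rot: [2.096, 1.567, -0.102]
ft_force: [2.5, -2.3, 8.4]
opening: 0.291
```

Run:
```python
from h import *
s=state(); print(s['eef_pos'],tyaw(s),s['t'],s['ft_force'],s['moment'],s['opening'])
im=read_camera("scene"); cv2.imwrite("pics/s14.png",cv2.resize(im[130:230,210:310,::-1],None,fx=6,fy=6,interpolation=cv2.INTER_CUBIC))
```

```text
[543.41834223  76.11910322 100.45519858] -0.6270327066905624 22.275 [ 2.46294695 -2.28606033  8.40402625] [-0.45370898 -0.42537142 -0.04395463] 0.29111499924426837
```

View pics/s14.png

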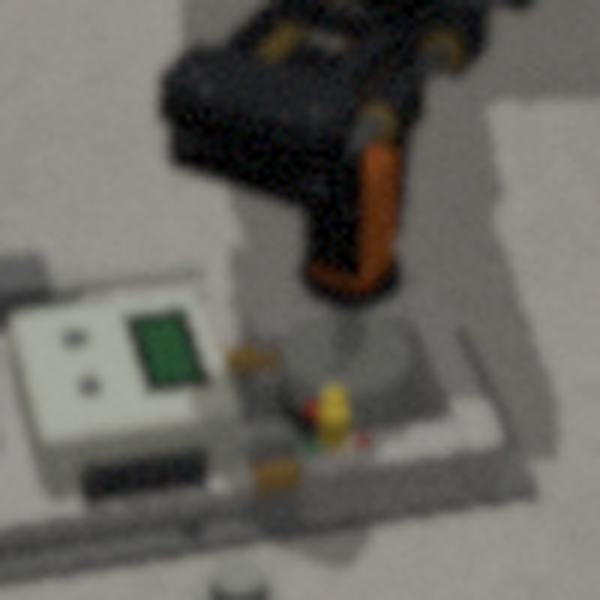

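Call:
step_arm(steps=[[0, 0.01, 0, 0.5], [0, 0, 0, 0.5], [0, 0, 0, 0.5], [0, 0, 0, 0]])

```text
t: 22.82
eef_pos: [543.3, 75.7, 100.3]
tcp_rot: [2.051, 1.569, -0.356]
ft_force: [-0.1, -2.9, 9.5]
opening: 0.29
```

Run:
```python
from h import *
s=state(); print(s['eef_pos'],tyaw(s),s['t'],s['ft_force'],s['moment'],s['opening'])
```

```text
[543.26652891  75.65732992 100.32601968] -0.836014425169902 22.825 [-0.1093905  -2.92848563  9.47120467] [-0.80010681  0.03898262  0.04717152] 0.2904942980222159
```

Call:
step_arm(steps=[[0, 0, 0, 0.5], [0, 0, 0, 0.5], [0, 0, 0, 0.5], [0, 0, 0, 0]])

```text
t: 23.32
eef_pos: [543.4, 75.5, 100.4]
tcp_rot: [2.235, 1.568, -0.381]
ft_force: [-0.4, -3.1, 8.6]
opening: 0.295
```

Run:
```python
from h import *
s=state(); print(s['eef_pos'],tyaw(s),s['t'],s['ft_force'],s['moment'],s['opening'])
```

```text
[543.35213893  75.54672323 100.35995673] -1.0455241194936713 23.325 [-0.3790525  -3.10013179  8.64700481] [-0.93475435  0.00726971  0.0318691 ] 0.29456849878045177
```

Call:
step_arm(steps=[[0, 0, 0, 0.5], [0, 0, 0, 0.5], [0, 0, 0, 0.5], [0, 0, 0, 0]])

```text
t: 23.82
eef_pos: [543.4, 75.4, 100.4]
tcp_rot: [2.421, 1.568, -0.405]
ft_force: [0.4, -5.1, 8.6]
opening: 0.296
```

Run:
```python
from h import *
s=state(); print(s['eef_pos'],tyaw(s),s['t'],s['ft_force'],s['moment'],s['opening'],s['joints'])
im=read_camera("scene"); cv2.imwrite("pics/s15.png",cv2.resize(im[130:230,210:310,::-1],None,fx=6,fy=6,interpolation=cv2.INTER_CUBIC))
im=read_camera("top"); cv2.imwrite("pics/t15.png",cv2.resize(im[170:250,200:320,::-1],None,fx=6,fy=6,interpolation=cv2.INTER_CUBIC))
c,im,s=snap("wrist","w15.png")
```

```text
[543.41898661  75.4436316  100.35917942] -1.2550282933854622 23.825 [ 0.38981889 -5.10949058  8.56752134] [-1.18441763 -0.04873236  0.00640157] 0.2961074261828841 [ 1.80705620e-02  5.29643544e-01  1.86506826e+00 -1.56353051e-03
  7.44526863e-01  1.27424579e+00]
```

View pics/s15.png

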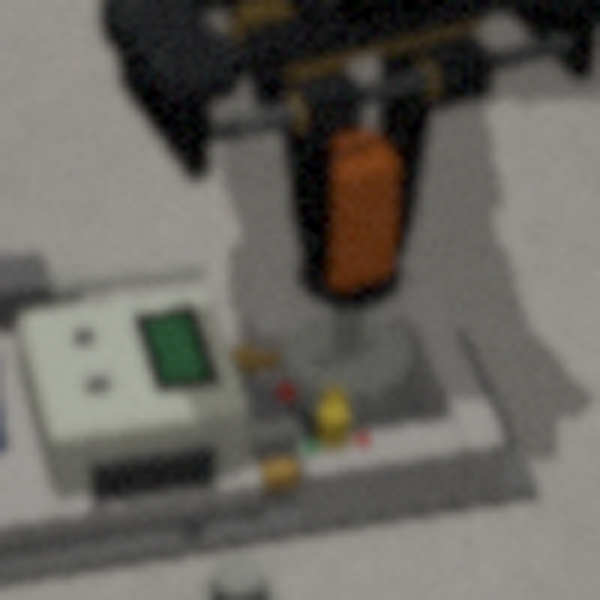

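View pics/w15.png

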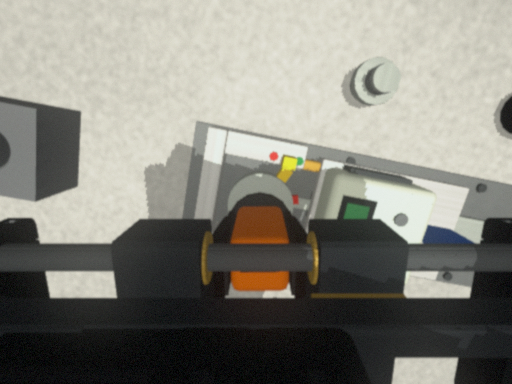

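Run:
```python
from h import *
c=cam("wrist"); s=state(); print(s['ft_force'],s['eef_pos'])
im=cv2.imread('pics/w15.png').astype(int)
def red(x0,y0,x1,y1):
    p=im[y0:y1,x0:x1]; d=np.clip(p[...,2]-(p[...,0]+p[...,1])//2-40,0,None); yy,xx=np.mgrid[y0:y1,x0:x1]; return (d*xx).sum()/d.sum(),(d*yy).sum()/d.sum(),d.sum()
t=red(286,190,305,210); print(t)
for z in (44,49):
    p=unproj(c,t[0],t[1],z); d=p[:2]-np.array([542.5,75.8]); print(p, np.hypot(*d), "cam", .12-np.arctan2(d[1],d[0]))
# reference: same in w10
im=cv2.imread('pics/w10.png').astype(int); q=np.load('s10.npy'); c=cam("wrist",dict(eef_pos=q[:3],tcp_rot=q[3:]))
t=red(288,126,297,138); p=unproj(c,t[0],t[1],50); d=p[:2]-np.array([542.3,75.5]); print("ref",t,p,np.hypot(*d),.12-np.arctan2(d[1],d[0]))
```

```text
[-0.37406436 -5.12214258  8.48581612] [543.41843859  75.40193311 100.35796659]
(np.float64(295.0717610550815), np.float64(199.17183863460048), np.int64(2578))
[555.0410616   49.80642949  44.        ] 28.86076807943946 cam 1.241272568441195
[556.13072197  50.83936423  49.        ] 28.43993528876059 cam 1.1909609665202865
ref (np.float64(292.34874179431074), np.float64(130.70049234135666), np.int64(3656)) [569.67607368  79.50218972  50.        ] 27.667073075463993 -0.02516463471508351
```

Call:
step_arm(steps=[[0, 0, 0, 0.5], [0, 0, 0, 0.5], [0, 0, 0, 0]])

```text
t: 24.35
eef_pos: [543.5, 75.3, 100.4]
tcp_rot: [2.52, 1.568, -0.446]
ft_force: [0.2, -4.9, 8.7]
opening: 0.29
```

Run:
```python
from h import *
c,im,s=snap("wrist","w16.png")
print(s['eef_pos'],tyaw(s),s['t'],s['ft_force'],s['moment'],s['opening'])
im=im[:,:,::-1].astype(int)
def red(x0,y0,x1,y1):
    p=im[y0:y1,x0:x1]; d=np.clip(p[...,2]-(p[...,0]+p[...,1])//2-40,0,None); yy,xx=np.mgrid[y0:y1,x0:x1]; return (d*xx).sum()/d.sum(),(d*yy).sum()/d.sum(),d.sum()
t=red(284,188,310,212); print(t)
for z in (44,47):
    p=unproj(c,t[0],t[1],z); d=p[:2]-np.array([542.5,75.8]); print(p, np.hypot(*d), "cam", .12-np.arctan2(d[1],d[0]))
```

```text
[543.46000045  75.341721   100.36378226] -1.394572349780842 24.35 [ 0.22915925 -4.85266757  8.66120637] [-1.34731438 -0.06572725 -0.03115308] 0.2904481668387486
(np.float64(295.1195779601407), np.float64(199.19069949198905), np.int64(2559))
[551.28883622  48.28420923  44.        ] 28.885331636490644 cam 1.3816280930039335
[552.02196829  48.80645964  47.        ] 28.62375065575799 cam 1.3516738236501027
```

View pics/w16.png

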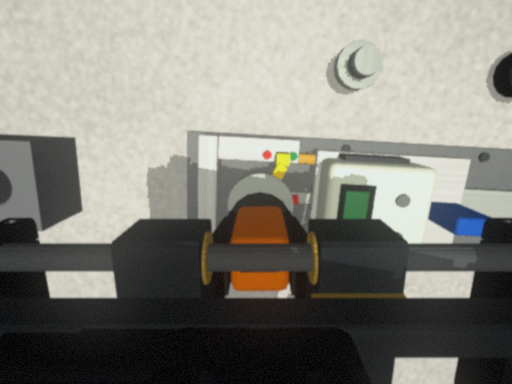

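Call:
step_arm(steps=[[0, 0.01, 0, -0.3], [-0.06, 0, 0, 0], [-0.1, 0, 0, 0], [-0.1, 0, 0, 0], [-0.2, 0, 0, 0], [-0.4, 0, 0, 0], [-0.3, 0, 0, 0], [-0.1, 0, 0, 0], [0, 0, 0, 0], [0, 0, 0, 0]])

```text
t: 25.65
eef_pos: [542.3, 75.5, 162.1]
tcp_rot: [-0.13, 1.57, -3.053]
ft_force: [-0.4, 0.6, -2.1]
opening: 0.292
```

Run:
```python
from h import *
c,im,s=snap("wrist","w17.png")
print(s['eef_pos'],tyaw(s),s['t'],s['ft_force'],s['moment'],s['opening'])
im=read_camera("scene"); cv2.imwrite("pics/s17.png",cv2.resize(im[110:230,210:330,::-1],None,fx=5,fy=5,interpolation=cv2.INTER_CUBIC))
plan([524.1,280.5,160],-1.0,7)
```

```text
[542.33296787  75.53024462 162.0727409 ] -1.3523112601395961 25.65 [-0.43816527  0.57001147 -2.12946788] [-0.03020431 -0.04557245 -0.04548494] 0.29163472412686825
7 [[0.01, -0.58, -0.08, -0.36], [0.01, -0.58, -0.1, -0.36], [0.0, -0.57, -0.13, -0.36], [0.01, -0.57, -0.16, -0.36], [0.0, -0.56, -0.19, -0.36], [0.01, -0.54, -0.22, -0.36], [0.0, -0.53, -0.25, -0.36]]
end [524.1 280.3 160. ] yaw -1.0004
```

View pics/w17.png

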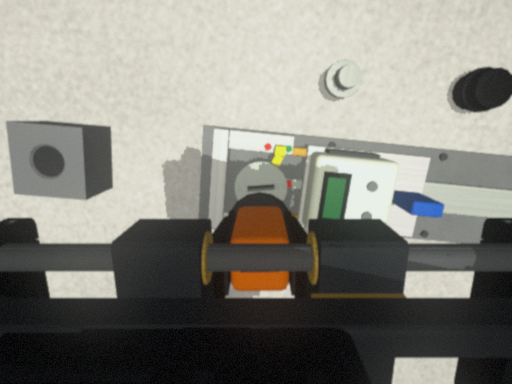

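View pics/s17.png

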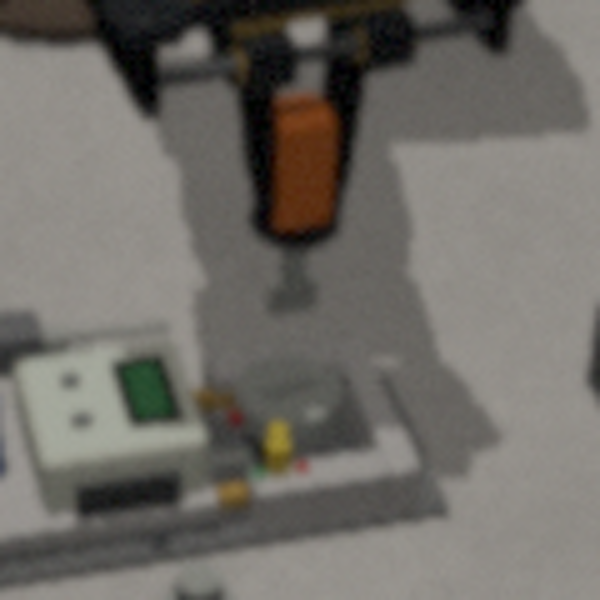

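Call:
step_arm(steps=[[0.01, -0.58, -0.08, -0.36], [0.01, -0.58, -0.1, -0.36], [0, -0.57, -0.13, -0.36], [0.01, -0.57, -0.16, -0.36], [0, -0.56, -0.19, -0.36], [0.01, -0.54, -0.22, -0.36], [0, -0.53, -0.25, -0.36], [0, 0, 0, 0], [0, 0, 0, 0], [0, 0, 0, 0]])

```text
t: 27.0
eef_pos: [524.4, 279.5, 160.5]
tcp_rot: [0.241, 1.57, -2.331]
ft_force: [-1.1, 0.9, -1.5]
opening: 0.291
```

Run:
```python
from h import *
s=state()
print(s['eef_pos'],tyaw(s),s['t'],s['ft_force'],s['opening'])
im=read_camera("scene"); cv2.imwrite("pics/s18.png",cv2.resize(im[80:230,280:430,::-1],None,fx=4,fy=4,interpolation=cv2.INTER_CUBIC))
plan([524.1,280.5,110],-1.0,3)
```

```text
[524.42107204 279.46843797 160.47721455] -1.0016524898359294 27.0 [-1.07264706  0.91064847 -1.51684117] 0.29096825350422917
3 [[0.34, -0.01, -0.0, -0.0], [0.34, -0.01, -0.0, -0.0], [0.33, -0.0, -0.01, -0.0]]
end [524.3 280.6 110.1] yaw -1.0017
```

View pics/s18.png

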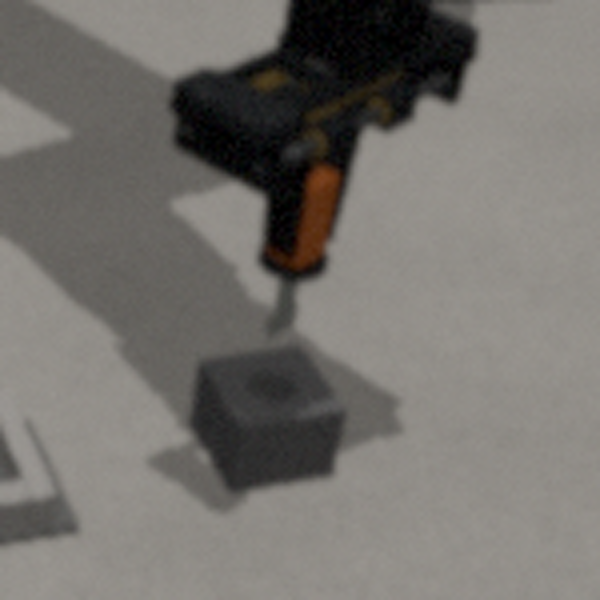

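Call:
step_arm(steps=[[0, -0.02, 0, 0], [0.2, 0, 0, 0], [0.2, 0, 0, 0], [0.2, 0, 0, 0], [0, 0, 0, 0]])

```text
t: 27.68
eef_pos: [523.4, 281.0, 129.5]
tcp_rot: [-0.142, 1.569, -2.713]
ft_force: [0.4, -0.5, -0.6]
opening: 0.292
```

Call:
step_arm(steps=[[0.3, 0, 0, 0], [0.3, 0, 0, 0], [0.3, 0, 0, 0], [0.1, 0, 0, 0], [0, 0, 0, 0]])

```text
t: 28.3
eef_pos: [523.7, 281.1, 80.2]
tcp_rot: [-0.058, 1.57, -2.629]
ft_force: [0.2, -0.6, -1.9]
opening: 0.293
```

Call:
step_arm(steps=[[0.08, 0, 0, 0], [0.06, 0, 0, 0], [0.04, 0, 0, 0], [0, 0, 0, 0], [0, 0, 0, 0]])

```text
t: 28.92
eef_pos: [523.8, 281.1, 71.7]
tcp_rot: [2.211, 1.571, -0.361]
ft_force: [0.1, -1.0, -1.6]
opening: 0.296
```

Call:
step_arm(steps=[[0.02, 0, 0, 0], [0, 0, 0, 0]])

```text
t: 29.18
eef_pos: [523.7, 281.1, 70.5]
tcp_rot: [0.301, 1.571, -2.271]
ft_force: [0.3, 0.1, -1.9]
opening: 0.295
```

Call:
step_arm(steps=[[0.02, 0, 0, 0], [0, 0, 0, 0]])

```text
t: 29.42
eef_pos: [523.7, 281.1, 69.5]
tcp_rot: [0.518, 1.571, -2.053]
ft_force: [-0.8, -0.3, -1.4]
opening: 0.292
```

Call:
step_arm(steps=[[0.02, 0, 0, 0], [0, 0, 0, 0]])

```text
t: 29.68
eef_pos: [523.8, 281.1, 69.0]
tcp_rot: [2.647, 1.57, 0.076]
ft_force: [-1.6, 0.0, 4.0]
opening: 0.294
```

Seated (contact at the original height). Release and withdraw.

Call:
step_arm(steps=[[0, 0, 0, 0], [0, 0, 0, 0], [0, 0, 0, 0], [0, 0, 0, 0], [0, 0, 0, 0]], jaw=0)

```text
t: 30.3
eef_pos: [523.8, 281.1, 68.5]
tcp_rot: [0.716, 1.571, -1.855]
ft_force: [-0.5, -0.1, 0.2]
opening: 0.764
```

Run:
```python
from h import *
c,im,s=snap("wrist","w19.png")
print(s['eef_pos'],tyaw(s),s['t'],s['ft_force'],s['opening'])
s['eef_pos'][2]=220
Y=np.array([-np.sin(.12),np.cos(.12)]); t=np.array([542,75.5])-60*Y
plan([*t,220],0.12,9,s)
```

```text
[523.76176872 281.10313075  68.54581312] -1.0004358108047728 30.3 [-0.53494047 -0.13576999  0.19051782] 0.7639877811569828
9 [[0.0, 0.53, 0.27, -0.89], [0.0, 0.49, 0.33, -0.89], [0.0, 0.44, 0.39, -0.89], [0.0, 0.39, 0.44, -0.89], [0.0, 0.33, 0.49, -0.89], [0.0, 0.27, 0.53, -0.89], [0.0, 0.2, 0.56, -0.89], [0.0, 0.14, 0.58, -0.89], [0.0, 0.06, 0.59, -0.89]]
end [549.3  15.8 220. ] yaw 0.118
```

View pics/w19.png

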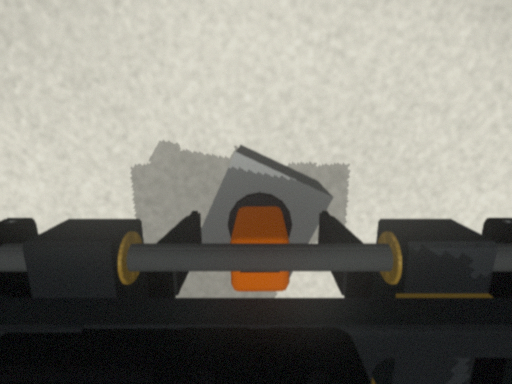

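Call:
step_arm(steps=[[-0.3, 0, 0, 0], [-0.7, 0, 0, 0], [-1, 0, 0, 0], [-1, 0, 0, 0], [0, 0.53, 0.27, -0.89], [0, 0.49, 0.33, -0.89], [0, 0.44, 0.39, -0.89], [0, 0.39, 0.44, -0.89], [0, 0.33, 0.49, -0.89], [0, 0.27, 0.53, -0.89], [0, 0.2, 0.56, -0.89], [0, 0.14, 0.58, -0.89], [0, 0.06, 0.59, -0.89], [0, 0, 0, 0], [0, 0, 0, 0], [0, 0, 0, 0], [0, 0, 0, 0]])

```text
t: 32.48
eef_pos: [549.2, 16.5, 218.7]
tcp_rot: [0.195, 1.571, -1.257]
ft_force: [-0.1, -0.1, -0.5]
opening: 1.0
```

Run:
```python
from h import *
c,im,s=snap("wrist","w20.png"); print(s['eef_pos'],tyaw(s),s['t'])
np.save('s20.npy',np.r_[s['eef_pos'],s['tcp_rot']])
z=cv2.resize(im[:230,160:400,::-1],None,fx=3.3,fy=2.6*3.3/2.6,interpolation=cv2.INTER_CUBIC)[:600]; cv2.imwrite("pics/w20z.png",z)
im=read_camera("scene"); cv2.imwrite("pics/s20.png",cv2.resize(im[130:260,130:380,::-1],None,fx=3.2,fy=3.2,interpolation=cv2.INTER_CUBIC))
```

```text
[549.23122156  16.47292621 218.69416148] 0.11842768982324033 32.475
```

View pics/w20z.png

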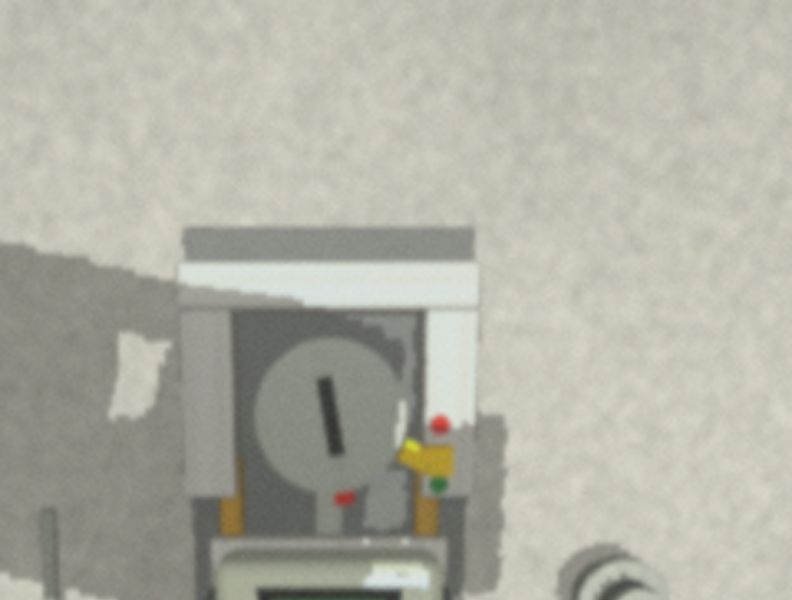

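View pics/s20.png

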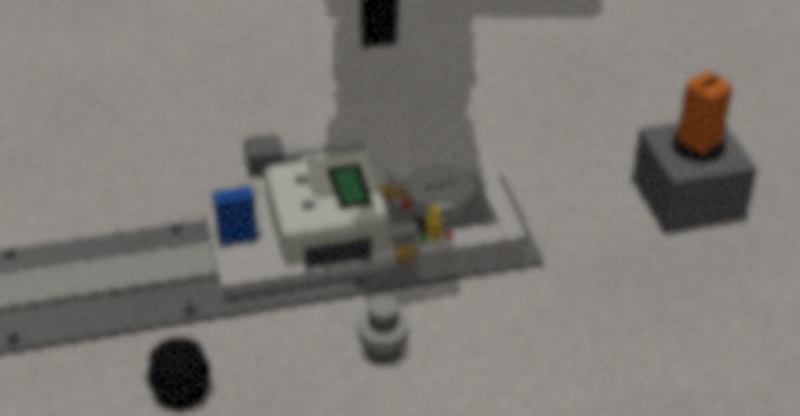

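Run:
```python
from h import *
im=read_camera("scene"); cv2.imwrite("pics/sc_end.png",im[:,:,::-1])
a=cv2.imread("pics/scene0.png").astype(int)
def blue(im,x0,x1,y0,y1):
    p=im[y0:y1,x0:x1]; m=(p[...,0]-p[...,2]>40); yy,xx=np.nonzero(m); return xx.mean()+x0,yy.mean()+y0,m.sum()
c=cam("scene")
b0=blue(a,140,180,180,225); b1=blue(im[:,:,::-1].astype(int),180,240,170,225); print(b0,b1)
p0=unproj(c,*b0[:2],54);p1=unproj(c,*b1[:2],54);print(p0,p1,np.linalg.norm(p1-p0))
s=state();print(s['t'],s['ft_force'])
```

```text
(np.float64(157.54335260115607), np.float64(203.10982658959537), np.int64(173)) (np.float64(202.99375), np.float64(196.18125), np.int64(160))
[ 578.91341412 -183.70225627   54.        ] [565.94703717 -79.95052441  54.        ] 104.55882935208963
32.625 [ 0.58617186 -0.72464234  0.25526261]
```

```bash
python3 -c "
from cell import *
print(job_done())"
```

```text
the job is handed in; nothing more can be done
None
```

The job is done and handed in at about 33 s, inside the 72 s limit.

**What I did:**
- I slid the carriage by its blue tab until I felt the spring plungers.
- I took the driver and felt its blade into the slot, bottoming about 12 mm down.
- I pressed the disc about 2.5 mm (roughly 10–11 N) and turned it clockwise about 1.4 rad, with no jam.
- I put the driver back upright in its stand, with its collar seated at the original height.

**Last checks:**
- **Lock:** the wrist picture shows the slot and red tooth at a cam turn of about 1.39 rad, past the 1.15 rad lock point. The tooth has passed the yellow finger.
- **Carriage:** the scene camera puts the total tab travel at about 104.6 mm, so the disc drew it in a few millimetres after I let go. Camera accuracy is about 2 mm, so this supports "fully in" but does not prove it to the millimetre.
- **Rest of the scene:** the driver stands upright, the gripper is open and clear, and the loose fittings were not touched.

**What did not agree:**
- While I held the tab, one sideways correction went the wrong way. The wrist force rose to about 24 N, well under the limit, until I released.
- While turning, the tool drifted about 1 mm sideways, with up to 5 N of side force.

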